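Fetch the milled part from behind the bottles and weigh it

TASK

The small milled part on the bottle stand is hemmed in by three bottles: first move all three bottles off the stand and stand them on the paper mat, then take the part out and lay it flat in the middle of the balance pan. After that put every bottle back upright on the very place on the stand where it stood at the start. Leave the timer and the marker pen where they are.

Things in the scene. Friction and masses are not known exactly. Their poses are not given: they have to be found in the camera images.
- white_bottle_mid (a point): Plain white round plastic bottle, 46 mm diameter and straight up to 58 mm high, then tapering to a white cap of 34 mm diameter (86 to 104 mm), 104 mm high in all. Point: on its axis, half-way up (52 mm above its underside); z up along the bottle. Starts upright on one of the three ring-marked places of the bottle stand.
- dropper_mid (a point): Amber dropper bottle with black rubber bulb: round body 36 mm diameter, straight up to 45 mm high, rounded shoulder up to 62 mm, 20 mm collar (62 to 77 mm), 14 mm bulb; 103 mm in all. Point: on its axis, half-way up (51.5 mm above its underside, at the shoulder); z up. Fingertips 37 mm above its underside, or closed on the collar, hold it. Starts upright on another place of the stand.
- blue_cap_bottle_mid (a point): White square bottle with rounded corners, 50 x 50 mm up to 65 mm high, with a label and a blue screw cap of 39 mm diameter (76 to 103 mm), 103 mm high in all. Point: on its axis, half-way up (51.5 mm above its underside); z up, x and y across the flat sides. Starts upright on the third place of the stand.
- part_mid (a point): Light grey milled metal part lying flat, 34 mm along its x, 52 mm along its y: a plate 12 mm thick with a small round boss (16 mm diameter, 10 mm off the centre towards -y) that makes it 22 mm high. Point: at its centre, 11 mm above its underside; z up. Starts flat on the stand, in the middle of its back bar, with a bottle close to its left, to its right and in front.
- bottle_stand: T-shaped plywood stand, fixed: a plate 10 mm thick with a back bar 78 mm deep and 186 mm wide and a tongue that reaches to the front. Origin: on the bench under the plate, at the middle of its width; x points to the back, y to the left, its top is 10 mm above the origin. Thin dark rings of 58 mm diameter mark its three bottle places at x, y = -40, 0 mm (tongue) and 20, 62 mm and 20, -62 mm (ends of the bar).
- balance_pan (a point): Balance: low grey box, fixed, 112 x 118 mm, with a flat steel pan 80 mm (along x) x 100 mm (along y). Point: the centre of the pan's top, 36 mm above the bench; x points to the back, away from the display, y to the left, z up.
- mat: White paper bench mat, fixed, 120 mm (along its x) x 155 mm (along its y), 4 mm thick: the side area. Origin: its centre, on the bench, 4 mm under its top; x points to the back, y to the left. It and the balance may have their places exchanged.
- bench_timer: White upright digital timer, 68 mm wide, 60 mm high, 20 mm thick. Bystander. Origin: centre of its underside.
- pen: Marker pen with a black cap lying on the bench, 131 mm long along its y, 17 mm thick. Bystander. Origin: centre of its underside.

How it is judged:
By the outcome, as a careful person would: the job done as asked, in the order asked, and still so for the second after the job is handed in, with the robot touching nothing.
It also fails if it takes over 141 s, if anything falls off the work surface, if the arm or the gripper's body presses on something with over 40 N, if the wrist force passes 120 N, or if a joint passes its speed limit or range.

ROBOT

A 6-joint arm with a two-finger parallel gripper is mounted at the origin on a cart in front of the work surface, level with it; the furniture and walls round the work are solid. World frame = base frame: x ahead of the robot, y to its left, z up, the work surface at z = 0. Lengths are in m, angles in rad, forces in N, time in s.
With the tool pointing down it reaches from about 0.425 to 0.95 m from the base axis. Payload 3.5 kg.
Tool frame: the origin (TCP) lies midway between the tips of the shut fingers; the grasp point (between the pads) lies 19 mm behind it (ctrl.pinch_z is the distance from the TCP to the grasp point, in m); z points along the fingers, y is the line along which they close (so a half turn about z gives the same grasp; the last joint's range is limited). The gripper opens to 85 mm and grips with 20 to 120 N. Pads are 22 mm wide; open, the fingers measure 114 mm over their backs; the gripper's body (76 mm by 85 mm) begins 54 mm behind the grasp point. The pads swing forward as they close: fully open they stand 13 mm farther back than shut.
Start: joints at [1.177, 0.286, 1.577, -0, 1.279, -0.15], TCP at [0.163, 0.655, 0.231] pointing down, gripper open.
Joint ranges: [-2.77, 2.77], [-0.9, 2.22], [0.21, 2.48], [-1.53, 4.67], [0.24, 2.81], [-2.84, 2.84]. Speed limits (rad/s): [2.79, 2.79, 3.14, 3.14, 3.14, 3.14].

INTERFACE

Orientations are given as a unit quaternion [x, y, z, w].
In Python, from plant import get_state, viewer, sign_off, ctrl gives the robot as it stands. The module is installed in compiled form; this text tells all that it offers.
- The arm moves only by the shell command python3 -m handwheel 'ROWS' [FORCE]. ROWS is JSON, a list that holds one entry, the list of rows, each a list of 5 numbers: the finger opening in m, from 0 to 0.0854, then the shift along the tool's x, y, z in m, then the turn about the tool's z in degrees. In form: [[[claw, x, y, z, spin], ...]]. A call has 1 to 12 rows; each row shifts and turns the commanded pose from where the row before left it, along the tool's axes as they then stand; what a row does not reach is not made up. A row lasts 1/12 s, in which the tool goes at most 41.7 mm and 7.16 degrees, less where a joint would pass 70% of its speed; a pose out of reach is approached as far as the arm can. A call is refused whole if a number of a shift passes 0.0417 or a number of a turn 7.16, either way. A call with a gripper value outside its range is refused whole. The fingers move at their own pace and stop on an object; FORCE is the grip in N (left out, the last holds). Time passes only in rows, so rows that do not move let the fingers close. It gives the time, the measured TCP pose, the force, the opening and the grip force at its end, in the units of the state.
- get_state(): the state, without advancing time (a new reading comes with each control period).
- viewer.read_camera(name): name is "side" or "top"; returns the picture (420x560x3 uint8, blue, green, red); there is no depth.
- viewer.camera_params(name): a dict with "fov_y" (degrees; the focal length in pixels is half the picture's height over the tangent of half this angle, whatever the lens; pixels are square), "cx", "cy" (the principal point, pixels), "k1" (the pictures are not rectified: a ray, as slopes to the right and down, at radius r is drawn at 1 + k1 r^2 times it, then the intrinsics apply), "xyz" and "attitude" of the camera in the world. Camera axes: x right, y up, looking along -z (the intrinsics and any distortion apply to the point x, -y, -z); pixel columns grow to the right and rows downward; lengths in m; the calibration is good to about 2 mm. A picture is of the moment at which its call begins. camera_params takes no time and is no camera call.
- sign_off(): hands the job in; it is judged then, once.
Trained networks look in the newest picture that a camera, given by its name, has taken for a name from the list of things; names that differ only in an ending like _2 or _b are one class to them, and where a whole thing is asked for, a point or a joint stands for the part that bears it (a point fixed in the world has none). Each returns a list of dicts, best first, with "confidence" (0 to 1); they miss things now and then, are a little off and sometimes report something else, mostly with a low value. They report only what shows in the picture. A call takes as long as a camera call.
- viewer.look_for(camera, name): "extent" ([left, top, width, height] as shares, 0 to 1, of the picture: columns of its width, rows of its height, round what is visible of it).
- viewer.outline_of(camera, name): "mask" (420x560 bool, what is visible of it) and "extent" ([left, top, width, height] as shares, 0 to 1, of the picture: columns of its width, rows of its height, round what is visible of it).
- viewer.pinpoint(camera, name): "xy" ([column, row] as shares, 0 to 1, of the picture: columns of its width, rows of its height: a listed point, or the origin of a listed thing).
The state is a dict: "time": time; "qpos": joint angles; "dq": joint speeds; "joint_efforts": joint torques, N m; "eef_pos": TCP position; "tcp_rot": TCP orientation; "contact_force": force on the tool from outside, world axes, zero at the start; "wrist_torque": the same for the moment, N m; "opening": opening from 0.0 (shut) to 1.0 (fully open); "finger_force": force on a finger pad.
Only numpy, scipy, OpenCV 4.12 (cv2) and the standard library are available. Lean on these libraries where they do the work, as an engineer would, in place of code of your own. Each camera call takes 0.05 s, during which the arm holds its last target. There are 200 camera calls.

## Working session

There is one attempt and no reset: what is moved stays moved. The work goes in short steps, Python scripts to look and compute and a shell command to move; the robot and the scene stay as the last step left them, time stands still between calls to the robot, and variables do not carry over. Pictures are saved under pics/ and viewed, at most 14 in all, crops included, and the job is handed in when it is done.

```bash
mkdir -p pics
cat > h.py <<'E'
import numpy as np, cv2
from scipy.spatial.transform import Rotation as R
from plant import get_state, viewer, sign_off, ctrl
def cam(n):
    p=viewer.camera_params(n); f=210/np.tan(np.radians(p['fov_y'])/2)
    return p,f,R.from_quat(p['attitude']).as_matrix(),np.array(p['xyz'])
def ray(n,u,v):
    p,f,M,o=cam(n); d=np.array([(u-p['cx'])/f,(v-p['cy'])/f]); s=d.copy()
    for _ in range(30): s=d/(1+p['k1']*(s@s))
    return o,M@np.array([s[0],-s[1],-1])
def atz(n,u,v,z):
    o,d=ray(n,u,v); return o+d*(z-o[2])/d[2]
def proj(n,P):
    p,f,M,o=cam(n); c=M.T@(np.array(P)-o); s=np.array([c[0],-c[1]])/-c[2]
    s=s*(1+p['k1']*(s@s)); return f*s[0]+p['cx'],f*s[1]+p['cy']
def tri(r1,r2):
    (a,d),(b,e)=r1,r2; t=np.linalg.lstsq(np.c_[d,-e],b-a,rcond=None)[0]
    p,q=a+d*t[0],b+e*t[1]; return (p+q)/2,np.linalg.norm(p-q)
def snap(n,name): 
    im=viewer.read_camera(n); cv2.imwrite(f'pics/{name}.png',im); return im
def pin(n,t):
    r=viewer.pinpoint(n,t)
    return [(round(x['xy'][0]*560,1),round(x['xy'][1]*420,1),round(x['confidence'],2)) for x in r[:2]]
E
cat > a.py <<'E'
from h import *
np.set_printoptions(precision=4,suppress=True)
for n in('side','top'):
    snap(n,n+'0'); p=cam(n)[0]; print(n,p)
Z=dict(white_bottle_mid=.062,dropper_mid=.0615,blue_cap_bottle_mid=.0615,part_mid=.021,bottle_stand=0,balance_pan=.036,mat=0,bench_timer=0,pen=0)
for t,z in Z.items():
    a,b=pin('side',t),pin('top',t); print(t,a,b)
    if a: print('  side',atz('side',*a[0][:2],z))
    if b: print('  top',atz('top',*b[0][:2],z))
    if a and b: print('  tri',*tri(ray('side',*a[0][:2]),ray('top',*b[0][:2])))
s=get_state(); print(s['eef_pos'],s['tcp_rot'],R.from_quat(s['tcp_rot']).as_matrix(),ctrl.pinch_z)
E
python3 a.py
```

```text
side {'fov_y': 45.64126790856141, 'cx': 278.7438033443, 'cy': 208.25085895468365, 'k1': -0.023270115913421294, 'xyz': array([0.1922, 0.2613, 0.8429]), 'attitude': array([-0.0842,  0.3525,  0.9011, -0.238 ])}
top {'fov_y': 42.067394730272305, 'cx': 283.49120800332815, 'cy': 210.14817936023584, 'k1': -0.04983515629602127, 'xyz': array([ 0.4507, -0.3984,  1.3291]), 'attitude': array([ 0.0327, -0.0204, -0.7055,  0.7077])}
white_bottle_mid [] [(215.5, 166.6, 0.63), (360.2, 270.1, 0.28)]
  top [ 0.6482 -0.2159  0.062 ]
dropper_mid [(248.3, 224.8, 0.8)] [(250.5, 204.1, 0.72)]
  side [ 0.5624 -0.2979  0.0615]
  top [ 0.56   -0.299   0.0615]
  tri [ 0.5612 -0.2984  0.0614] 0.0026301802007510466
blue_cap_bottle_mid [(225.4, 252.5, 0.76)] [(213.9, 198.9, 0.96)]
  side [ 0.5638 -0.2145  0.0615]
  top [ 0.572  -0.2132  0.0615]
  tri [ 0.5687 -0.2146  0.0591] 0.007878125412693874
part_mid [] [(239.8, 182.4, 0.85)]
  top [ 0.6161 -0.2695  0.021 ]
bottle_stand [] [(224.6, 189.7, 0.58)]
  top [ 0.6007 -0.2302  0.    ]
balance_pan [(297.6, 193.0, 0.78), (246.7, 223.7, 0.32)] [(315.8, 217.3, 0.92), (221.4, 269.5, 0.19)]
  side [ 0.5277 -0.4524  0.036 ]
  top [ 0.5312 -0.4523  0.036 ]
  tri [ 0.5298 -0.4529  0.0347] 0.003184098242474036
mat [(295.8, 299.5, 0.78)] [(220.4, 270.5, 0.88)]
  side [ 0.4097 -0.2239  0.    ]
  top [ 0.4033 -0.2223  0.    ]
  tri [ 0.4059 -0.2219  0.0052] 0.005223085825859434
bench_timer [(371.7, 195.6, 0.74)] [(362.2, 273.9, 0.61)]
  side [ 0.3875 -0.5645  0.    ]
  top [ 0.3966 -0.5659  0.    ]
  tri [ 0.3925 -0.5678 -0.005 ] 0.00819122656177062
pen [(237.5, 186.3, 0.83)] [(305.5, 159.8, 0.82)]
  side [ 0.6771 -0.432  -0.    ]
  top [ 0.6749 -0.4286  0.    ]
  tri [ 0.6744 -0.4284  0.0044] 0.0004317881363894488
[0.1629 0.655  0.2313] [ 0.1216  0.9926  0.     -0.    ] [[-0.9704  0.2414 -0.    ]
 [ 0.2414  0.9704  0.    ]
 [ 0.      0.     -1.    ]] 0.0187
```

View pics/top0.png

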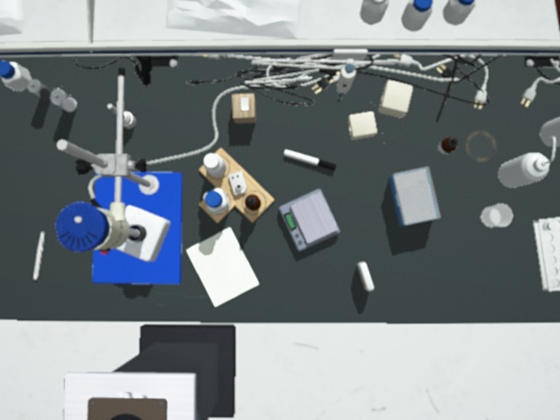

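View pics/side0.png

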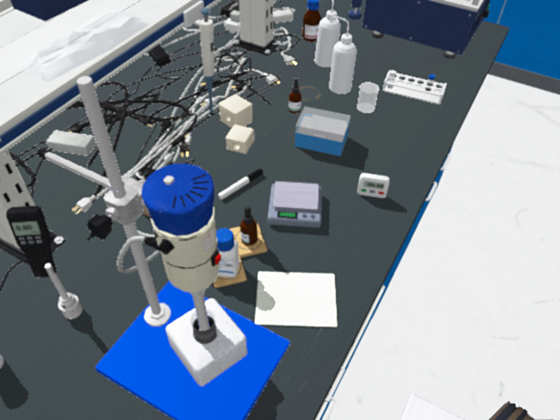

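The stirrer stands between the arm's start and the work. The stand is at about (225,190) in the top view, with white at (213,160), blue at (213,200) and the dropper at (253,203). I'll work out the stirrer's height and zoom in on the stand.

```bash
cat > b.py <<'E'
from h import *
np.set_printoptions(precision=3,suppress=True)
t=cv2.imread('pics/top0.png'); s=cv2.imread('pics/side0.png')
a=cv2.resize(t[135:315,170:350],(600,600),interpolation=cv2.INTER_CUBIC)
cv2.imwrite('pics/topc.png',a)
for k,u,v in (('motor top',(180,178),(82,226)),('rod top',(85,82),(121,72)),('rod base',(158,315),(148,184)),('clamp',(122,203),(117,163)),('crossbar end',(48,157),(62,146))):
    print(k,*tri(ray('side',*u),ray('top',*v)))
for n in ((93,284),(182,284),(182,172)): print('bluemat',atz('top',*n,0))
m=viewer.outline_of('top','bottle_stand'); 
for nm in('bottle_stand','mat','balance_pan','pen','bench_timer','part_mid'):
  m=viewer.outline_of('top',nm)
  if m:
    k=m[0]['mask'].astype(np.uint8); c=max(cv2.findContours(k,0,2)[0],key=cv2.contourArea)
    q=cv2.boxPoints(cv2.minAreaRect(c)); print(nm,m[0]['confidence'],[atz('top',*x,{'bottle_stand':.01,'mat':.004,'balance_pan':.036,'part_mid':.022}.get(nm,.0))[:2].tolist() for x in q])
E
python3 b.py
```

```text
motor top [ 0.49  -0.05   0.438] 0.0006748972767909874
rod top [ 0.731 -0.124  0.452] 0.03636878295468798
rod base [ 0.609 -0.05   0.03 ] 0.004693998451939694
clamp [ 0.619 -0.062  0.314] 0.006736113626259763
crossbar end [ 0.634 -0.002  0.44 ] 0.02419337022859592
bluemat [0.368 0.091 0.   ]
bluemat [ 0.37  -0.129  0.   ]
bluemat [ 0.644 -0.124  0.   ]
bottle_stand 0.61 [[0.6028881304072717, -0.12380068299947034], [0.7042877589733489, -0.21831308997433693], [0.5750003357256807, -0.3544885057993825], [0.4751490920124554, -0.26041985497202946]]
mat 0.63 [[0.4548726410284323, -0.1379037210495908], [0.5075559704224137, -0.24486229264615447], [0.3707350166074691, -0.3132566168663936], [0.3185114997795266, -0.20715129582124203]]
balance_pan 0.67 [[0.5564643721691757, -0.359144387715683], [0.6047305936952795, -0.4610561157830704], [0.49426554756097535, -0.5124222809411396], [0.4465110420362708, -0.4111089137030616]]
pen 0.7 [[0.6837398942992687, -0.3727438070191344], [0.7038184420438255, -0.3783373042294866], [0.6674600933169873, -0.5046133450430939], [0.6474949255927841, -0.4988878394337543]]
part_mid 0.73 [[0.6334542159316375, -0.23936320161446056], [0.6446956949824856, -0.27269742015090437], [0.5943797992237938, -0.28986769074830243], [0.5831775094650027, -0.2566457089894033]]
```

View pics/topc.png

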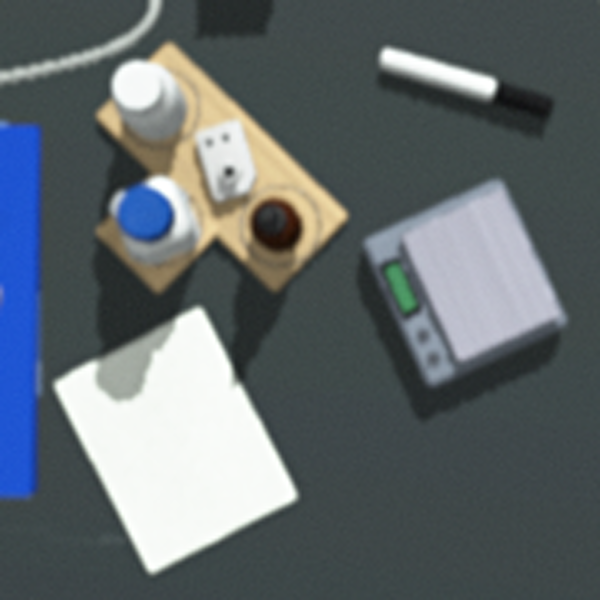

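The top crop shows the T-stand, its corners, and the part lying about 19° off world x with its boss towards the robot. The mat is at crop (175,440) and the balance at (465,285). Next I fit the stand from its corners.

```bash
cat > c.py <<'E'
from h import *
from scipy.optimize import least_squares
np.set_printoptions(precision=4,suppress=True)
C=np.array([(168,42),(348,215),(275,290),(216,238),(160,292),(97,230),(158,172),(97,115)])*180/600+[170,135]
W=np.array([atz('top',*c,.01)[:2] for c in C]); print(W)
# bar x in[xb,xb+78]; front bar corners ; y +-93
def res(p,full=False):
    x,y,a=p[:3]; xb,xt,w=p[3:]
    L=np.array([(xb+.078,.093),(xb+.078,-.093),(xb,-.093),(xb,-w),(xt,-w),(xt,w),(xb,w),(xb,.093)])
    P=L@np.array([[np.cos(a),np.sin(a)],[-np.sin(a),np.cos(a)]])+[x,y]
    return (P-W).ravel()
r=least_squares(res,[.59,-.243,-.81,-.019,-.08,.04]); print(r.x,np.degrees(r.x[2]),abs(r.fun).max())
x,y,a=r.x[:3]
# places are fixed: 
M=np.array([[np.cos(a),-np.sin(a)],[np.sin(a),np.cos(a)]])
for k,l in (('blue',(-.04,0)),('L white',(.02,.062)),('R drop',(.02,-.062))):
    P=M@l+[x,y]; print(k,P,'r',np.hypot(*P),np.degrees(np.arctan2(P[1],P[0])))
b,w,d=[M@l+[x,y] for l in((-.04,0),(.02,.062),(.02,-.062))]
im=cv2.imread('pics/top0.png'); S=6
cr=cv2.resize(im[140:240,190:290],(600,600),interpolation=cv2.INTER_CUBIC)
def circ(P,z,rad,col):
    q=[proj('top',(P[0]+rad*np.cos(t),P[1]+rad*np.sin(t),z)) for t in np.linspace(0,6.28,50)]
    cv2.polylines(cr,[((np.array(q)-[190,140]+.5)*S).astype(int)],True,col,1)
for P in(b,w,d): circ(P,.01,.029,(0,0,255))
circ(w,.114,.017,(255,0,255)); circ(w,.068,.023,(0,255,0)); circ(b,.113,.0195,(0,255,255)); circ(d,.113,.006,(0,255,0)); circ(d,.055,.018,(255,255,0))
cv2.imwrite('pics/fit.png',cr)
print('pen/rod', [ (z,proj('side',(.609,-.05,z)),proj('top',(.609,-.05,z))) for z in(.4,.5,.6)])
E
python3 c.py
```

```text
[[ 0.7034 -0.2198]
 [ 0.5758 -0.353 ]
 [ 0.521  -0.3002]
 [ 0.5588 -0.2568]
 [ 0.5193 -0.2164]
 [ 0.5644 -0.1696]
 [ 0.6071 -0.2138]
 [ 0.6492 -0.1683]]
[-0.7482  1.0536 -0.7684  1.8525  1.7939  0.0324] -44.02424847243241 0.0032062449523465597
blue [-0.7769  1.0814] r 1.3315226897679224 125.69656385779776
L white [-0.6907  1.0842] r 1.2855509663933995 122.49878711627032
R drop [-0.7769  0.9951] r 1.262424518292428 127.979977959985
pen/rod [(0.4, (np.float64(109.85822254473547), np.float64(166.92518609643335)), (np.float64(92.97513438707833), np.float64(159.0359580541573))), (0.5, (np.float64(89.76770512058562), np.float64(102.92120344806285)), (np.float64(69.76542869663649), np.float64(148.29623833473494))), (0.6, (np.float64(64.09314018623033), np.float64(20.490036138687998)), (np.float64(40.548513336601786), np.float64(134.7641689699968)))]
```

View pics/fit.png

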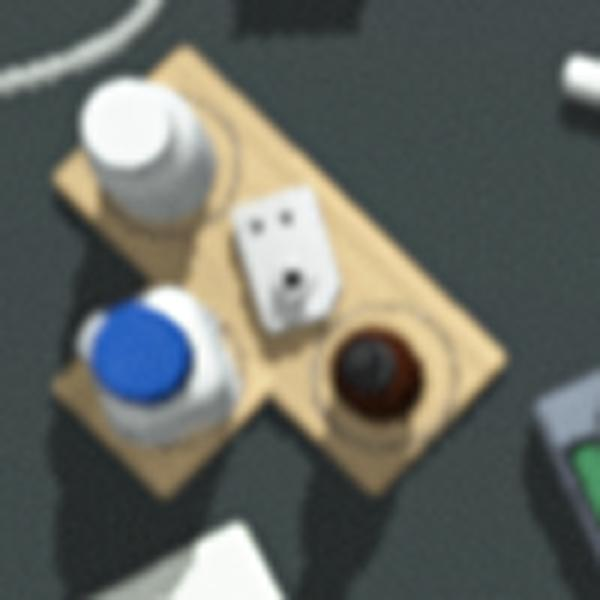

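The plan is to clear the stirrer (motor top at 0.44 m, rod top about 0.52 m) at about z 0.58. The fit was degenerate in x, so I'm fixing the bar at x = -19 to 59 mm and redoing it. I'll also estimate the bottle axes and the yaw of the blue bottle.

```bash
sed -i 's/xb,xt,w=p\[3:\]/xb=-.019; xt,w=p[3:]/; s/-.019,-.08,.04\]/-.08,.04]/' c.py
cat >> c.py <<'E'
print('ring d px', [ (np.array(proj('top',(*P,.01)))-[190,140]+.5)*6 for P in (b,w,d)])
print('part mid stand frame', M.T@(np.array([.6139,-.2646])-[x,y]))
E
python3 c.py|grep -v pen
```

```text
[[ 0.7034 -0.2198]
 [ 0.5758 -0.353 ]
 [ 0.521  -0.3002]
 [ 0.5588 -0.2568]
 [ 0.5193 -0.2164]
 [ 0.5644 -0.1696]
 [ 0.6071 -0.2138]
 [ 0.6492 -0.1683]]
[ 0.5975 -0.2471 -0.7684 -0.0776  0.0324] -44.02424881601905 0.003206245187223067
blue [ 0.5688 -0.2193] r 0.6095755918872183 -21.083136976500917
L white [ 0.655  -0.2164] r 0.6898207226200026 -18.282181005517774
R drop [ 0.5688 -0.3056] r 0.6456988506265466 -28.24340371169027
ring d px [array([179.646 , 376.6023]), array([175.373 , 165.7962]), array([392.1799, 376.9156])]
part mid stand frame [ 0.0239 -0.0012]
```

View pics/fit.png

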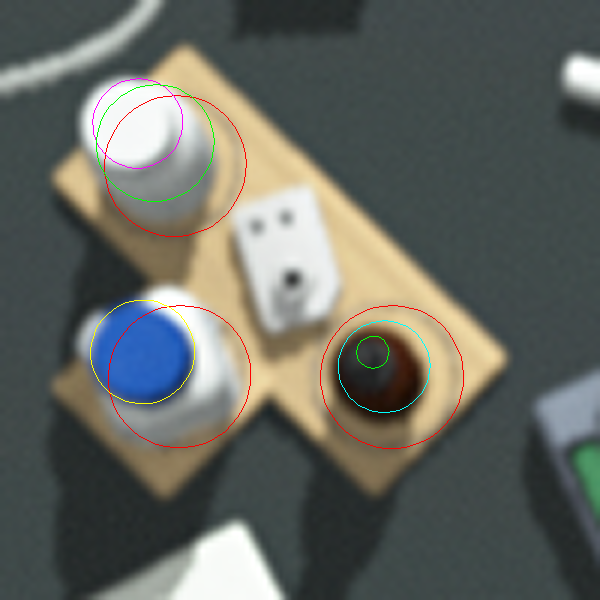

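```bash
python3 -m handwheel '[[[0.0854,0,0,-0.035,0],[0.0854,0,0,-0.0417,0],[0.0854,0,0,-0.0417,0],[0.0854,0,0,-0.0417,0],[0.0854,0,0,-0.0417,0],[0.0854,0,0,-0.0417,0],[0.0854,0,0,-0.0417,0],[0.0854,0,0,-0.0417,0],[0.0854,0,0,-0.02,0]]]' 50
```

```text
time: 2.1
eef_pos: [0.1626, 0.6543, 0.5855]
tcp_rot: [0.122, 0.993, 0.005, 0.001]
contact_force: [0.3, -0.1, 1.0]
opening: 0.996
finger_force: 0.0
```

```bash
cat > d.py <<'E'
from h import *
import sys
from scipy.optimize import minimize
B={'white_bottle_mid':[(0,.023),(.058,.023),(.086,.017),(.104,.017)],
'dropper_mid':[(0,.018),(.045,.018),(.055,.015),(.062,.010),(.077,.010),(.08,.007),(.1,.006),(.103,.003)],
'blue_cap_bottle_mid':[(0,.025),(.065,.025),(.076,.0195),(.103,.0195)]}
def sil(n,k,x,y,z0,yaw=0,S=4):
    m=np.zeros((420*S,560*S),np.uint8); prev=None
    for z,r in B[k]:
        t=np.linspace(0,2*np.pi,33)[:-1]; c,s=np.cos(t),np.sin(t)
        if k[0]=='b' and z<.07:
            g=r/(abs(c)**6+abs(s)**6)**(1/6); c2,s2=c*g,s*g
            X=c2*np.cos(yaw)-s2*np.sin(yaw); Y=c2*np.sin(yaw)+s2*np.cos(yaw)
        else: X,Y=r*c,r*s
        q=np.array([proj(n,(x+a,y+b,z0+z)) for a,b in zip(X,Y)])
        if prev is not None: cv2.fillConvexPoly(m,cv2.convexHull((np.r_[prev,q]*S).astype(np.int32)),1)
        prev=q
    return cv2.resize(m.astype(np.float32),(560,420),interpolation=cv2.INTER_AREA)
def fit(n,k,x,y,z0,yaw=0):
    r=viewer.outline_of(n,k)
    if not r: return None
    m=r[0]['mask'].astype(np.float32)
    def f(p):
        s=sil(n,k,p[0]/100,p[1]/100,z0,p[2] if len(p)>2 else 0); return 1-np.minimum(s,m).sum()/np.maximum(s,m).sum()
    p0=[x*100,y*100]+([yaw] if k[0]=='b' else [])
    o=minimize(f,p0,method='Nelder-Mead',options=dict(initial_simplex=[p0]+[[a+(.8 if i==j else 0)*(1 if i<2 else .6) for i,a in enumerate(p0)] for j in range(len(p0))],maxiter=60))
    return r[0]['confidence'],o.x/[100,100]+0 if len(o.x)==2 else o.x/[100,100,1],1-o.fun
if __name__=='__main__':
    np.set_printoptions(precision=4,suppress=True)
    for n in('top','side'): viewer.read_camera(n)
    for k,x,y in(('white_bottle_mid',.65,-.216),('dropper_mid',.564,-.301),('blue_cap_bottle_mid',.567,-.216)):
        for n in('top','side'): print(k,n,fit(n,k,x,y,.01,-.77))
E
python3 d.py
```

```text
Traceback (most recent call last):
  File "d.py", line 32, in <module>
    for n in('top','side'): print(k,n,fit(n,k,x,y,.01,-.77))
                                      ~~~^^^^^^^^^^^^^^^^^^
  File "d.py", line 26, in fit
    o=minimize(f,p0,method='Nelder-Mead',options=dict(initial_simplex=[p0]+[[a+(.8 if i==j else 0)*(1 if i<2 else .6) for i,a in enumerate(p0)] for j in range(len(p0))],maxiter=60))
  File "d.py", line 24, in f
    s=sil(n,k,p[0]/100,p[1]/100,z0,p[2] if len(p)>2 else 0); return 1-np.minimum(s,m).sum()/np.maximum(s,m).sum()
  File "d.py", line 15, in sil
    q=np.array([proj(n,(x+a,y+b,z0+z)) for a,b in zip(X,Y)])
                ~~~~^^^^^^^^^^^^^^^^^^
  File "h.py", line 14, in proj
    p,f,M,o=cam(n); c=M.T@(np.array(P)-o); s=np.array([c[0],-c[1]])/-c[2]
            ~~~^^^
  File "h.py", line 5, in cam
    p=viewer.camera_params(n); f=210/np.tan(np.radians(p['fov_y'])/2)
ValueError: time passes only in moves, steps and waits
```

```bash
sed -i 's/^import numpy as np, cv2/import numpy as np, cv2, functools/; s/^def cam/@functools.cache\ndef cam/' h.py; python3 d.py
```

```text
white_bottle_mid top (0.84, array([ 0.6521, -0.2115]), np.float64(0.9332745671272278))
white_bottle_mid side None
dropper_mid top (0.66, array([ 0.5654, -0.3032]), np.float64(0.9168816208839417))
dropper_mid side (0.56, array([ 0.5637, -0.3004]), np.float64(0.9264955520629883))
blue_cap_bottle_mid top (0.95, array([ 0.5675, -0.2165, -1.1459]), np.float64(0.9142085313796997))
blue_cap_bottle_mid side (0.67, array([ 0.563 , -0.2143, -0.8855]), np.float64(0.7352525591850281))
```

```bash
cat > go.py <<'E'
# go.py x y z [yangle_deg]: how far from commanded/measured pose to target, in tool axes
import sys; from h import *
a=[float(v) for v in sys.argv[1:]]
s=get_state(); p=np.array(s['eef_pos']); M=R.from_quat(s['tcp_rot']).as_matrix()
ya=np.degrees(np.arctan2(M[1,1],M[0,1])); d=M.T@(np.array(a[:3])-p)
print('now',p.round(4),'yang %.1f'%ya,'t %.1f'%s['time'],'open %.3f'%s['opening'],'q',np.round(s['qpos'],2))
print('tool shift mm (keep yaw)',(d*1000).round(1))
if len(a)>3:
    sp=-((a[3]-ya+90)%180-90); t=np.radians(ya-sp)
    y=np.array([np.cos(t),np.sin(t),0]); x=np.cross(y,[0,0,-1]); w=np.array(a[:3])-p
    print('spin deg %.1f'%sp,'then shift mm',(np.array([x@w,y@w,-w[2]])*1000).round(1))
E
python3 go.py .5 -.25 .585
```

```text
now [0.1629 0.6551 0.5765] yang 76.0 t 2.6 open 1.003 q [ 1.18  0.27  0.99 -0.    1.89 -0.15]
tool shift mm (keep yaw) [-545.6 -797.    -6.7]
```

The fits agree with the stand's 124 mm and 60 mm spacings: white is at (0.651,-0.212), the dropper at (0.5645,-0.3015) and blue at (0.5655,-0.2155). Now I travel over the stirrer.

```bash
python3 -m handwheel '[[[0.0854,-0.0286,-0.03,0,0],[0.0854,-0.0286,-0.03,0,0],[0.0854,-0.0286,-0.03,0,0],[0.0854,-0.0286,-0.03,0,0],[0.0854,-0.0286,-0.03,0,0],[0.0854,-0.0286,-0.03,0,0],[0.0854,-0.0286,-0.03,0,0],[0.0854,-0.0286,-0.03,0,0],[0.0854,-0.0286,-0.03,0,0],[0.0854,-0.0286,-0.03,0,0],[0.0854,-0.0286,-0.03,0,0],[0.0854,-0.0286,-0.03,0,0]]]' && python3 -m handwheel '[[[0.0854,-0.0286,-0.03,0,0],[0.0854,-0.0286,-0.03,0,0],[0.0854,-0.0201,-0.0327,0,0],[0.0854,-0.0201,-0.0327,0,0],[0.0854,-0.0201,-0.0327,0,0],[0.0854,-0.0201,-0.0327,0,0],[0.0854,-0.0201,-0.0327,0,0],[0.0854,-0.0201,-0.0327,0,0],[0.0854,-0.0201,-0.0327,0,0],[0.0854,-0.0201,-0.0327,0,0],[0.0854,-0.0201,-0.0327,0,0],[0.0854,-0.0201,-0.0327,0,0]]]' && python3 -m handwheel '[[[0.0854,0,0,0,-7],[0.0854,0,0,0,-7],[0.0854,0,0,0,-7],[0.0854,0,0,0,-7],[0.0854,0,0,0,-7],[0.0854,0,0,0,-1],[0.0854,0,0,0,0]]]'; python3 go.py .5655 -.2155 .22 112
```

```text
time: 3.65
eef_pos: [0.4092, 0.2209, 0.578]
tcp_rot: [0.121, 0.993, 0.0, 0.0]
contact_force: [1.6, 0.1, 1.5]
opening: 1.002
finger_force: 0.0
time: 4.65
eef_pos: [0.5663, -0.2169, 0.5777]
tcp_rot: [0.122, 0.993, 0.0, -0.0]
contact_force: [0.3, 0.1, -0.1]
opening: 1.004
finger_force: 0.0
time: 5.23
eef_pos: [0.5662, -0.215, 0.5777]
tcp_rot: [-0.19, 0.982, 0.0, -0.0]
contact_force: [0.9, 0.4, -0.3]
opening: 0.998
finger_force: 0.0
now [ 0.5662 -0.215   0.5777] yang 111.9 t 5.2 open 0.998 q [-0.53  0.1   1.18 -0.    1.86 -2.48]
tool shift mm (keep yaw) [ 7.000e-01 -3.000e-01  3.577e+02]
spin deg -0.1 then shift mm [ 8.000e-01 -2.000e-01  3.577e+02]
```

```bash
python3 -m handwheel '[[[0.0854,0,0,0.02,7.1],[0.0854,0,0,0.02,7.1],[0.0854,0,0,0.02,7.1],[0.0854,0,0,0.02,7.1],[0.0854,0,0,0.02,7.1],[0.0854,0,0,0.02,7.1],[0.0854,0,0,0.02,7.1],[0.0854,0,0,0.02,7.1],[0.0854,0,0,0.02,7.1],[0.0854,0,0,0.02,7.1],[0.0854,0,0,0.02,7.1],[0.0854,0,0,0.02,7.1]]]' && python3 -m handwheel '[[[0.0854,0,0,0.01,7.1],[0.0854,0,0,0.01,7.1],[0.0854,0,0,0.01,7.1],[0.0854,0,0,0.01,7.1],[0.0854,0,0,0.01,7.1],[0.0854,0,0,0.01,7.1],[0.0854,0,0,0.01,7.1],[0.0854,0,0,0.01,7.1],[0.0854,0,0,0.01,7.1],[0.0854,0,0,0.01,7.1],[0.0854,0,0,0.01,7.1],[0.0854,0,0,0.01,7.1]]]' && python3 -m handwheel '[[[0.0854,0,0,0,7.1],[0.0854,0,0,0,2.6],[0.0854,0,0,0,0]]]'; python3 go.py .5655 -.2155 .049 -68
```

```text
time: 6.23
eef_pos: [0.566, -0.2149, 0.3369]
tcp_rot: [0.528, 0.85, -0.0, -0.0]
contact_force: [0.2, -0.6, -0.2]
opening: 1.0
finger_force: 0.0
time: 7.23
eef_pos: [0.5661, -0.2149, 0.2174]
tcp_rot: [0.963, 0.268, -0.0, -0.0]
contact_force: [0.9, -0.3, -0.0]
opening: 1.0
finger_force: 0.0
time: 7.48
eef_pos: [0.566, -0.2148, 0.2176]
tcp_rot: [0.982, 0.189, -0.0, -0.0]
contact_force: [-0.3, -0.8, -0.6]
opening: 0.999
finger_force: 0.0
now [ 0.566  -0.2148  0.2176] yang -68.2 t 7.5 open 0.999 q [-0.53  0.15  1.77  0.    1.23  0.66]
tool shift mm (keep yaw) [ -0.7   0.5 168.6]
spin deg -0.2 then shift mm [ -0.7   0.4 168.6]
```

```bash
python3 -m handwheel '[[[0.0854,0,0,0.03,0],[0.0854,0,0,0.03,0],[0.0854,0,0,0.03,0],[0.0854,0,0,0.01,0],[0.0854,0,0,0,0]]]'
python3 - <<'E'
from h import *
im=snap('side','s1'); c=cv2.resize(im[190:330,180:340],(800,700),interpolation=cv2.INTER_CUBIC)[:600]; cv2.imwrite('pics/s1c.png',c)
E
```

```text
time: 7.9
eef_pos: [0.564, -0.2138, 0.1143]
tcp_rot: [0.982, 0.19, -0.003, -0.002]
contact_force: [-0.2, 0.3, 0.0]
opening: 1.0
finger_force: 0.0
```

View pics/s1c.png

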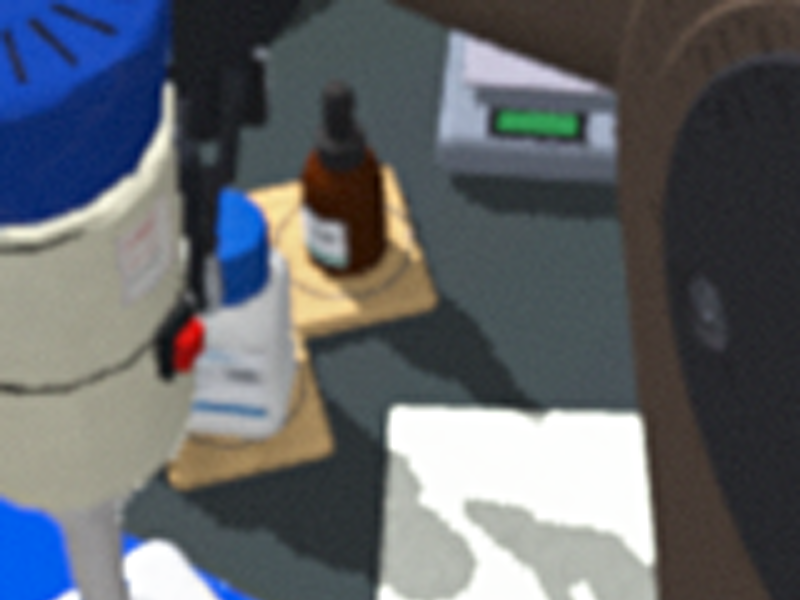

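The side crop shows the dropper and the blue bottle upright inside their rings. The fingers sit half hidden behind the stirrer, around the blue cap. I'm going down to the body.

```bash
python3 -m handwheel '[[[0.0854,0,0,0.025,0],[0.0854,0,0,0.025,0],[0.0854,0,0,0.019,0],[0.0854,0,0,0,0],[0.0854,0,0,0,0]]]' && python3 go.py .5655 -.2155 .049 -68 && python3 -m handwheel '[[[0,0,0,0,0],[0,0,0,0,0],[0,0,0,0,0],[0,0,0,0,0],[0,0,0,0,0],[0,0,0,0,0]]]' 50; python3 go.py .5655 -.2155 .049 -68
```

```text
time: 8.37
eef_pos: [0.567, -0.2155, 0.0504]
tcp_rot: [0.982, 0.19, 0.001, 0.0]
contact_force: [-0.9, -0.4, 0.1]
opening: 1.002
finger_force: 0.0
now [ 0.567  -0.2155  0.0504] yang -68.1 t 8.4 open 1.002 q [-0.53  0.35  1.86  0.    0.93  0.66]
tool shift mm (keep yaw) [-1.4 -0.6  1.4]
spin deg -0.1 then shift mm [-1.4 -0.6  1.4]
time: 8.87
eef_pos: [0.5678, -0.2163, 0.0515]
tcp_rot: [0.982, 0.19, 0.002, 0.002]
contact_force: [-0.1, -1.0, 5.9]
opening: 0.537
finger_force: 52.6
now [ 0.5678 -0.2163  0.0515] yang -68.1 t 8.9 open 0.537 q [-0.53  0.34  1.86 -0.    0.93  0.66]
tool shift mm (keep yaw) [-1.8 -1.6  2.5]
spin deg -0.1 then shift mm [-1.8 -1.6  2.5]
```

```bash
python3 -m handwheel '[[[0,0,0,-0.01,0],[0,0,0,-0.02,0],[0,0,0,-0.03,0],[0,0,0,-0.03,0],[0,0,0,-0.03,0],[0,0,0,-0.02,0],[0,0,0,0,0]]]'; python3 go.py .4224 -.2439 .046;  python3 - <<'E'
from h import *
im=snap('side','s2'); c=cv2.resize(im[150:330,180:340],(533,600),interpolation=cv2.INTER_CUBIC); cv2.imwrite('pics/s2c.png',c)
E
```

```text
time: 9.45
eef_pos: [0.5687, -0.2162, 0.1956]
tcp_rot: [0.982, 0.19, 0.004, 0.003]
contact_force: [0.2, -0.0, 0.0]
opening: 0.534
finger_force: 51.7
now [ 0.5687 -0.2162  0.1956] yang -68.1 t 9.4 open 0.534 q [-0.53  0.17  1.78  0.    1.18  0.66]
tool shift mm (keep yaw) [-147.   -30.2  148.4]
```

View pics/s2c.png

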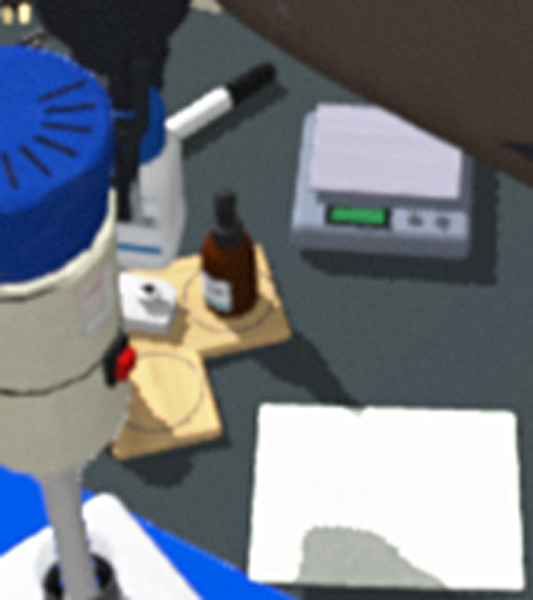

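The blue bottle is lifted and upright. Carrying it to the mat.

```bash
python3 -m handwheel '[[[0,-0.025,-0.005,0,0],[0,-0.035,-0.007,0,0],[0,-0.035,-0.007,0,0],[0,-0.035,-0.007,0,0],[0,-0.017,-0.0042,0,0],[0,0,0,0.03,0],[0,0,0,0.035,0],[0,0,0,0.035,0],[0,0,0,0.02,0],[0,0,0,0.01,0],[0,0,0,0,0],[0,0,0,0,0]]]'; python3 go.py .4224 -.2439 .046
python3 - <<'E'
from h import *
print(atz('side',228.6,267,.01))
viewer.read_camera('top'); print(pin('top','bottle_stand'))
E
```

```text
time: 10.5
eef_pos: [0.4182, -0.2415, 0.0584]
tcp_rot: [0.982, 0.19, -0.001, -0.001]
contact_force: [0.7, -0.9, 0.7]
opening: 0.537
finger_force: 51.6
now [ 0.4182 -0.2415  0.0584] yang -68.1 t 10.5 open 0.537 q [-0.73  0.09  2.16  0.    0.9   0.45]
tool shift mm (keep yaw) [ 3.   3.8 12.4]
[ 0.56223291 -0.21809953  0.01      ]
[(226.5, 191.0, 0.94)]
```

```bash
python3 -m handwheel '[[[0,0.003,0.004,0.006,0],[0,0,0,0.004,0],[0,0,0,0.002,0],[0,0,0,0,0],[0,0,0,0,0]]]'; python3 go.py .4224 -.2439 .046
```

```text
time: 11.02
eef_pos: [0.4228, -0.2444, 0.0469]
tcp_rot: [0.982, 0.19, -0.0, -0.0]
contact_force: [0.5, 0.1, -1.1]
opening: 0.537
finger_force: 51.6
now [ 0.4228 -0.2444  0.0469] yang -68.1 t 11.0 open 0.537 q [-0.73  0.12  2.15  0.    0.87  0.46]
tool shift mm (keep yaw) [-0.1 -0.6  0.9]
```

```bash
python3 -m handwheel '[[[0,0,0,0.001,0],[0,0,0,0.001,0],[0,0,0,0,0]]]' && python3 -m handwheel '[[[0.0854,0,0,0,0],[0.0854,0,0,0,0],[0.0854,0,0,0,0],[0.0854,0,0,0,0],[0.0854,0,0,-0.02,0],[0.0854,0,0,-0.03,0],[0.0854,0,0,-0.035,0],[0.0854,0,0,-0.04,0],[0.0854,0,0,-0.03,0],[0.0854,0,0,0,0]]]'; python3 go.py .5645 -.3015 .2
```

```text
time: 11.27
eef_pos: [0.423, -0.2447, 0.0455]
tcp_rot: [0.982, 0.19, -0.0, 0.0]
contact_force: [-1.0, 1.0, 2.9]
opening: 0.535
finger_force: 52.0
time: 12.1
eef_pos: [0.4261, -0.2473, 0.2081]
tcp_rot: [0.982, 0.19, 0.004, 0.006]
contact_force: [1.0, -0.4, 0.5]
opening: 1.001
finger_force: 0.0
now [ 0.4261 -0.2473  0.2081] yang -68.1 t 12.1 open 1.001 q [-0.73 -0.11  2.05  0.    1.19  0.46]
tool shift mm (keep yaw) [108.1 101.9  10.2]
```

```bash
python3 -m handwheel '[[[0.0854,0.027,0.0255,0,0],[0.0854,0.027,0.0255,0,0],[0.0854,0.027,0.0255,0,0],[0.0854,0.027,0.0255,0,0],[0.0854,0,0,0,0],[0.0854,0,0,0.03,0],[0.0854,0,0,0.03,0],[0.0854,0,0,0.02,0],[0.0854,0,0,0,0],[0.0854,0,0,0,0]]]'; python3 go.py .5645 -.3015 .0455
```

```text
time: 12.93
eef_pos: [0.5599, -0.298, 0.1181]
tcp_rot: [0.982, 0.19, -0.001, -0.002]
contact_force: [-0.6, 0.3, 0.8]
opening: 1.004
finger_force: 0.0
now [ 0.5599 -0.298   0.1181] yang -68.1 t 12.9 open 1.004 q [-0.65  0.31  1.76 -0.    1.07  0.54]
tool shift mm (keep yaw) [ 3.1  5.3 72.6]
```

```bash
python3 -m handwheel '[[[0.0854,0.003,0.005,0.02,0],[0.0854,0,0,0.03,0],[0.0854,0,0,0.02,0],[0.0854,0,0,0.003,0],[0.0854,0,0,0,0],[0.0854,0,0,0,0]]]'; python3 go.py .5645 -.3015 .0455;python3 -m handwheel '[[[0,0,0,0,0],[0,0,0,0,0],[0,0,0,0,0],[0,0,0,0,0],[0,0,0,0,0],[0,0,0,0,0],[0,0,0,0,0]]]' 40;python3 go.py .5645 -.3015 .0455
```

```text
time: 13.43
eef_pos: [0.5671, -0.3033, 0.0495]
tcp_rot: [0.982, 0.19, 0.001, 0.001]
contact_force: [0.8, -0.5, -0.3]
opening: 1.001
finger_force: 0.0
now [ 0.5671 -0.3033  0.0495] yang -68.1 t 13.4 open 1.001 q [-0.65  0.41  1.77 -0.    0.95  0.54]
tool shift mm (keep yaw) [-1.7 -2.7  4. ]
time: 14.02
eef_pos: [0.5663, -0.3027, 0.0482]
tcp_rot: [0.982, 0.19, 0.0, 0.001]
contact_force: [-0.3, 0.4, 6.3]
opening: 0.387
finger_force: 39.7
now [ 0.5663 -0.3027  0.0482] yang -68.1 t 14.0 open 0.387 q [-0.65  0.42  1.77 -0.    0.95  0.54]
tool shift mm (keep yaw) [-1.3 -1.8  2.7]
```

```bash
python3 -m handwheel '[[[0,0,0,-0.01,0],[0,0,0,-0.02,0],[0,0,0,-0.03,0],[0,0,0,-0.035,0],[0,0,0,-0.035,0],[0,0,0,-0.02,0],[0,0,0,0,0],[0,0,0,0,0],[0,0,0,0,0]]]'; python3 go.py .372 -.264 .0427;  python3 - <<'E'
from h import *
im=snap('side','s3'); c=cv2.resize(im[130:330,180:340],(480,600),interpolation=cv2.INTER_CUBIC); cv2.imwrite('pics/s3c.png',c)
E
```

```text
time: 14.77
eef_pos: [0.5649, -0.3016, 0.1951]
tcp_rot: [0.982, 0.19, -0.001, -0.001]
contact_force: [0.0, 0.1, -0.6]
opening: 0.383
finger_force: 39.9
now [ 0.5649 -0.3016  0.1951] yang -68.1 t 14.8 open 0.383 q [-0.65  0.24  1.7  -0.    1.2   0.54]
tool shift mm (keep yaw) [-164.6 -106.5  152.9]
```

View pics/s3c.png

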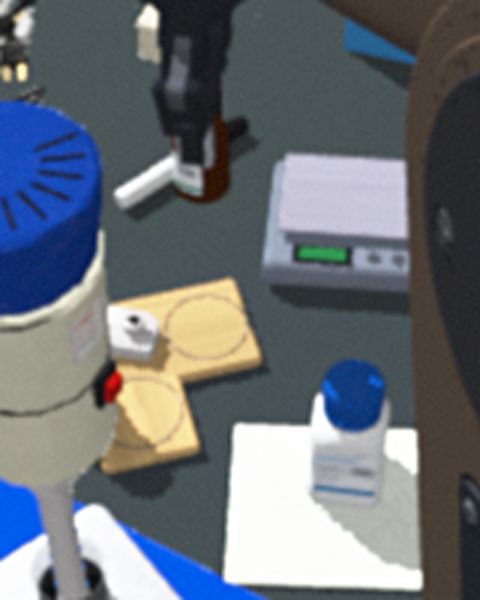

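The dropper is held upright, and the blue bottle stands on the mat. Two empty rings are now visible. Carrying the dropper.

```bash
python3 -m handwheel '[[[0,-0.02,-0.013,0,0],[0,-0.032,-0.0207,0,0],[0,-0.032,-0.0207,0,0],[0,-0.032,-0.0207,0,0],[0,-0.03,-0.0195,0,0],[0,-0.0186,-0.0119,0,0],[0,0,0,0.03,0],[0,0,0,0.035,0],[0,0,0,0.035,0],[0,0,0,0.02,0],[0,0,0,0.01,0],[0,0,0,0,0]]]' && python3 -m handwheel '[[[0,0,0,0.01,0],[0,0,0,0,0],[0,0,0,0,0]]]';  python3 go.py .372 -.264 .0427; python3 -c "
from h import *
print(atz('side',248.7,239.7,.01))"
```

```text
time: 15.82
eef_pos: [0.371, -0.2625, 0.063]
tcp_rot: [0.982, 0.19, -0.002, -0.004]
contact_force: [0.0, 0.2, -0.1]
opening: 0.389
finger_force: 39.9
time: 16.07
eef_pos: [0.3738, -0.2654, 0.0576]
tcp_rot: [0.982, 0.19, 0.0, 0.0]
contact_force: [-0.6, 1.0, -0.2]
opening: 0.382
finger_force: 40.0
now [ 0.3738 -0.2654  0.0576] yang -68.1 t 16.1 open 0.382 q [-0.84  0.03  2.22 -0.    0.89  0.35]
tool shift mm (keep yaw) [-1.1 -2.  14.9]
[ 0.56412985 -0.2994787   0.01      ]
```

```bash
python3 -m handwheel '[[[0,0,0,0.006,0],[0,0,0,0.005,0],[0,0,0,0.002,0],[0,0,0,0,0],[0,0,0,0,0]]]' ;  python3 go.py .372 -.264 .0427
```

```text
time: 16.48
eef_pos: [0.3733, -0.2649, 0.0439]
tcp_rot: [0.982, 0.19, -0.0, -0.0]
contact_force: [0.4, -0.4, -1.2]
opening: 0.381
finger_force: 40.0
now [ 0.3733 -0.2649  0.0439] yang -68.1 t 16.5 open 0.381 q [-0.84  0.06  2.22  0.    0.86  0.35]
tool shift mm (keep yaw) [-0.8 -1.3  1.2]
```

```bash
python3 -m handwheel '[[[0,0,0,0.001,0],[0,0,0,0.001,0],[0,0,0,0,0]]]' && python3 -m handwheel '[[[0.0854,0,0,0,0],[0.0854,0,0,0,0],[0.0854,0,0,0,0],[0.0854,0,0,0,0],[0.0854,0,0,-0.02,0],[0.0854,0,0,-0.03,0],[0.0854,0,0,-0.035,0],[0.0854,0,0,-0.04,0],[0.0854,0,0,-0.03,0],[0.0854,0,0,0,0],[0.0854,0,0,0,0]]]'; python3 go.py .651 -.212 .2;python3 - <<'E'
from h import *
im=snap('top','t2'); c=cv2.resize(im[140:300,180:340],(600,600),interpolation=cv2.INTER_CUBIC); cv2.imwrite('pics/t2c.png',c)
E
```

```text
time: 16.73
eef_pos: [0.3735, -0.2652, 0.0423]
tcp_rot: [0.982, 0.19, 0.0, 0.0]
contact_force: [-0.6, 0.6, -0.4]
opening: 0.389
finger_force: 40.0
time: 17.65
eef_pos: [0.3743, -0.266, 0.1995]
tcp_rot: [0.982, 0.19, 0.001, 0.002]
contact_force: [-0.2, 0.7, -1.5]
opening: 1.002
finger_force: 0.0
now [ 0.3743 -0.266   0.1995] yang -68.1 t 17.6 open 1.002 q [-0.84 -0.18  2.12  0.    1.19  0.35]
tool shift mm (keep yaw) [276.9  53.2   0.3]
```

```bash
python3 -m handwheel '[[[0.0854,0.035,0.0067,0,0],[0.0854,0.035,0.0067,0,0],[0.0854,0.035,0.0067,0,0],[0.0854,0.035,0.0067,0,0],[0.0854,0.035,0.0067,0,0],[0.0854,0.035,0.0067,0,0],[0.0854,0.035,0.0067,0,0],[0.0854,0.032,0.0063,0,0],[0.0854,0,0,0.03,0],[0.0854,0,0,0.03,0],[0.0854,0,0,0.015,0],[0.0854,0,0,0,0]]]' && python3 -m handwheel '[[[0.0854,0,0,0,0],[0.0854,0,0,0,0]]]' ; python3 go.py .651 -.212 .048
python3 - <<'E'
from h import *
im=snap('side','s4');t=snap('top','t4')
c=np.hstack([cv2.resize(im[150:310,170:330],(400,400),interpolation=cv2.INTER_CUBIC),cv2.resize(t[140:300,180:340],(400,400),interpolation=cv2.INTER_CUBIC)]); cv2.imwrite('pics/c4.png',c)
E
```

```text
time: 18.7
eef_pos: [0.6457, -0.2087, 0.1135]
tcp_rot: [0.982, 0.19, -0.006, -0.004]
contact_force: [-0.6, -1.4, -1.1]
opening: 1.003
finger_force: 0.0
time: 18.87
eef_pos: [0.6504, -0.2114, 0.123]
tcp_rot: [0.982, 0.19, 0.001, 0.0]
contact_force: [0.8, -0.1, 0.5]
opening: 1.0
finger_force: 0.0
now [ 0.6504 -0.2114  0.123 ] yang -68.1 t 18.9 open 1.000 q [-0.46  0.4   1.63  0.    1.1   0.73]
tool shift mm (keep yaw) [ 0.2  0.7 75. ]
```

View pics/c4.png

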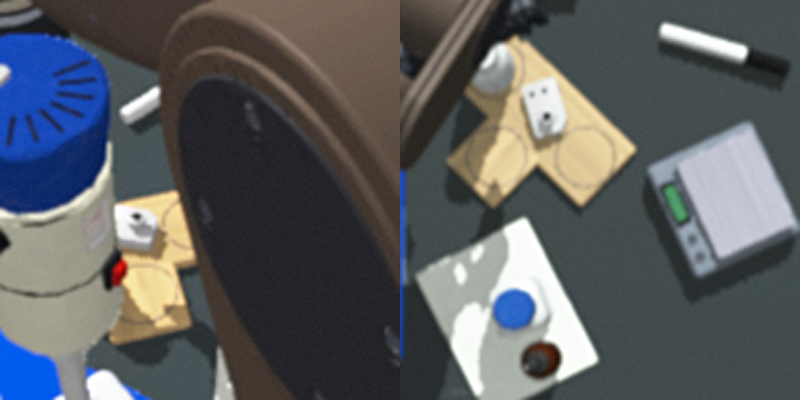

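Both bottles stand on the mat and the two ring places are free. Going down on the white bottle.

```bash
python3 -m handwheel '[[[0.0854,0,0,0.025,0],[0.0854,0,0,0.025,0],[0.0854,0,0,0.018,0],[0.0854,0,0,0.005,0],[0.0854,0,0,0,0],[0.0854,0,0,0,0]]]'; python3 go.py .651 -.212 .048;python3 -m handwheel '[[[0,0,0,0,0],[0,0,0,0,0],[0,0,0,0,0],[0,0,0,0,0],[0,0,0,0,0],[0,0,0,0,0],[0,0,0,0,0]]]' 50;python3 go.py .651 -.212 .048; python3 -c "
from h import *
print(atz('top',254.4,202.4,.01),atz('top',218.8,202,.01))"
```

```text
time: 19.47
eef_pos: [0.6511, -0.2115, 0.0509]
tcp_rot: [0.982, 0.19, 0.001, 0.001]
contact_force: [0.4, -0.3, 0.9]
opening: 1.0
finger_force: 0.0
now [ 0.6511 -0.2115  0.0509] yang -68.1 t 19.5 open 1.000 q [-0.46  0.49  1.66  0.    0.99  0.73]
tool shift mm (keep yaw) [-0.3  0.4  2.9]
time: 20.05
eef_pos: [0.6513, -0.2116, 0.0508]
tcp_rot: [0.982, 0.19, 0.001, 0.001]
contact_force: [0.4, -1.0, 6.6]
opening: 0.503
finger_force: 51.2
now [ 0.6513 -0.2116  0.0508] yang -68.1 t 20.1 open 0.503 q [-0.46  0.49  1.66 -0.    0.99  0.73]
tool shift mm (keep yaw) [-0.4  0.3  2.8]
[ 0.56862608 -0.30443162  0.01      ] [ 0.56941908 -0.2177049   0.01      ]
```

```bash
python3 -m handwheel '[[[0,0,0,-0.01,0],[0,0,0,-0.02,0],[0,0,0,-0.03,0],[0,0,0,-0.035,0],[0,0,0,-0.035,0],[0,0,0,-0.02,0],[0,0,0,0,0],[0,0,0,0,0],[0,0,0,0,0]]]'; python3 go.py .447 -.185 .0453
```

```text
time: 20.8
eef_pos: [0.649, -0.2103, 0.1968]
tcp_rot: [0.982, 0.19, -0.001, -0.001]
contact_force: [-0.8, 0.4, -1.3]
opening: 0.502
finger_force: 50.8
now [ 0.649  -0.2103  0.1968] yang -68.1 t 20.8 open 0.502 q [-0.46  0.33  1.59  0.    1.23  0.73]
tool shift mm (keep yaw) [-177.5  -98.4  152.2]
```

```bash
python3 -m handwheel '[[[0,-0.022,-0.012,0,0],[0,-0.034,-0.019,0,0],[0,-0.034,-0.019,0,0],[0,-0.034,-0.019,0,0],[0,-0.034,-0.019,0,0],[0,-0.0195,-0.0104,0,0],[0,0,0,0.03,0],[0,0,0,0.035,0],[0,0,0,0.035,0],[0,0,0,0.02,0],[0,0,0,0.01,0],[0,0,0,0,0]]]' && python3 -m handwheel '[[[0,0,0,0.008,0],[0,0,0,0,0],[0,0,0,0,0]]]';  python3 go.py .447 -.185 .0453
```

```text
time: 21.8
eef_pos: [0.4455, -0.1838, 0.0645]
tcp_rot: [0.982, 0.19, -0.003, -0.004]
contact_force: [-0.1, -0.0, -0.3]
opening: 0.504
finger_force: 50.9
time: 22.05
eef_pos: [0.4494, -0.1863, 0.0618]
tcp_rot: [0.982, 0.19, 0.001, 0.001]
contact_force: [-1.0, -0.4, -0.9]
opening: 0.503
finger_force: 50.9
now [ 0.4494 -0.1863  0.0618] yang -68.1 t 22.1 open 0.503 q [-0.6   0.09  2.15  0.    0.9   0.59]
tool shift mm (keep yaw) [-1.7 -2.1 16.5]
```

```bash
python3 -m handwheel '[[[0,-0.0015,-0.002,0.006,0],[0,0,0,0.006,0],[0,0,0,0.003,0],[0,0,0,0.001,0],[0,0,0,0.001,0],[0,0,0,0,0]]]' ;  python3 go.py .447 -.185 .0453; python3 -m handwheel '[[[0.0854,0,0,0,0],[0.0854,0,0,0,0],[0.0854,0,0,0,0],[0.0854,0,0,0,0],[0.0854,0,0,-0.02,0],[0.0854,0,0,-0.03,0],[0.0854,0,0,-0.035,0],[0.0854,0,0,-0.04,0],[0.0854,0,0,-0.03,0],[0.0854,0,0,0,0],[0.0854,0,0,0,0]]]'
python3 - <<'E'
from h import *
viewer.read_camera('top'); viewer.read_camera('side')
for n,z in(('top',.022),('side',.022)):
    r=viewer.outline_of(n,'part_mid')
    if r:
        c=max(cv2.findContours(r[0]['mask'].astype(np.uint8),0,2)[0],key=cv2.contourArea)
        P=np.array([atz(n,*q[0],.022)[:2] for q in c])*1000
        (cx,cy),wh,an=cv2.minAreaRect(P.astype(np.float32)); print(n,r[0]['confidence'],cx,cy,wh,an)
    for x in pin(n,'part_mid'): print(n,x,atz(n,*x[:2],.021))
im=snap('top','t5'); c=cv2.resize(im[140:240,190:290],(600,600),interpolation=cv2.INTER_CUBIC); cv2.imwrite('pics/t5c.png',c)
E
python3 go.py .611 -.263 .2 -71
```

```text
time: 22.55
eef_pos: [0.4465, -0.1844, 0.0447]
tcp_rot: [0.982, 0.19, -0.001, -0.001]
contact_force: [-2.9, 2.2, 6.1]
opening: 0.502
finger_force: 51.3
now [ 0.4465 -0.1844  0.0447] yang -68.1 t 22.6 open 0.502 q [-0.6   0.11  2.16  0.    0.87  0.59]
tool shift mm (keep yaw) [ 0.3  0.8 -0.6]
time: 23.47
eef_pos: [0.4478, -0.1855, 0.2015]
tcp_rot: [0.982, 0.19, 0.002, 0.002]
contact_force: [-0.7, 0.7, -0.1]
opening: 0.998
finger_force: 0.0
top 0.6 615.307861328125 -264.9984436035156 (55.42129135131836, 36.68517303466797) 18.96993637084961
top (240.1, 186.0, 0.57) [ 0.60732819 -0.27031689  0.021     ]
side 0.48 602.1705322265625 -262.70062255859375 (33.86651611328125, 44.22682189941406) 32.83579635620117
side (221.3, 238.8, 0.74) [ 0.61054405 -0.26525707  0.021     ]
now [ 0.4459 -0.1842  0.1974] yang -68.1 t 23.8 open 1.004 q [-0.6  -0.11  2.07 -0.    1.19  0.59]
tool shift mm (keep yaw) [123.7 134.8  -3.2]
spin deg 2.9 then shift mm [130.4 128.3  -2.6]
```

View pics/t5c.png

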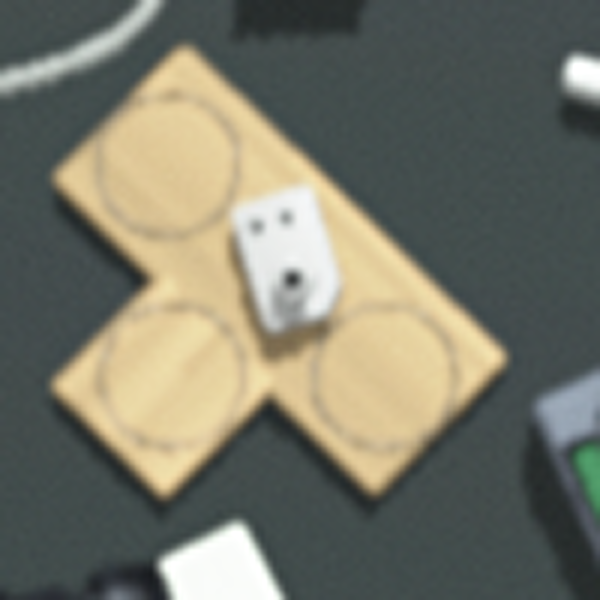

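The top crop shows the part clear on all sides. Its plate centre is at crop (287,260) and the rings are at (168,165), (172,376) and (386,376). All three places are empty. Going to the part with a 3° spin.

```bash
python3 -m handwheel '[[[0.0854,0,0,0,2.9],[0.0854,0.032,0.032,0,0],[0.0854,0.0255,0.0255,0,0],[0.0854,0.0255,0.0255,0,0],[0.0854,0.0255,0.0255,0,0],[0.0854,0.023,0.021,0,0],[0.0854,0,0,0.04,0],[0.0854,0,0,0.04,0],[0.0854,0,0,0.03,0],[0.0854,0,0,0.01,0],[0.0854,0,0,0,0],[0.0854,0,0,0,0]]]'; python3 -m handwheel '[[[0.0854,0,0,0,0]]]'; python3 go.py .6127 -.2617 .012 -71
```

```text
time: 24.82
eef_pos: [0.6101, -0.2627, 0.0792]
tcp_rot: [0.986, 0.165, -0.0, -0.0]
contact_force: [0.6, -0.2, 0.6]
opening: 1.001
finger_force: 0.0
time: 24.9
eef_pos: [0.6115, -0.2636, 0.0819]
tcp_rot: [0.986, 0.165, 0.002, 0.002]
contact_force: [1.0, -0.9, 0.8]
opening: 1.001
finger_force: 0.0
now [ 0.6115 -0.2636  0.0819] yang -71.0 t 24.9 open 1.001 q [-0.56  0.41  1.7   0.    1.02  0.68]
tool shift mm (keep yaw) [ 1.5 -1.7 69.9]
spin deg 0.0 then shift mm [ 1.7 -1.4 69.9]
```

```bash
python3 -m handwheel '[[[0.06,0.0015,-0.0015,0.03,0],[0.06,0,0,0.02,0],[0.06,0,0,0.01,0],[0.06,0,0,0.006,0],[0.06,0,0,0.001,0],[0.06,0,0,0,0],[0.06,0,0,0,0],[0.06,0,0,0,0]]]'; python3 go.py .6127 -.2617 .012 -71
```

```text
time: 25.57
eef_pos: [0.6119, -0.2613, 0.0138]
tcp_rot: [0.986, 0.165, 0.001, 0.001]
contact_force: [0.2, 1.1, -0.0]
opening: 0.705
finger_force: 0.0
now [ 0.6119 -0.2613  0.0138] yang -71.0 t 25.6 open 0.705 q [-0.56  0.51  1.72 -0.    0.91  0.68]
tool shift mm (keep yaw) [0.7 0.6 1.8]
spin deg 0.0 then shift mm [0.7 0.6 1.8]
```

```bash
python3 -m handwheel '[[[0.06,0,0,0.0015,0],[0,0,0,0,0],[0,0,0,0,0],[0,0,0,0,0],[0,0,0,0,0],[0,0,0,0,0],[0,0,0,0,0]]]' 50; python3 go.py .53 -.4527 .038; python3 -m handwheel '[[[0,0,0,-0.01,0],[0,0,0,-0.02,0],[0,0,0,-0.03,0],[0,0,0,-0.035,0],[0,0,0,-0.03,0],[0,0,0,-0.01,0],[0,0,0,0,0],[0,0,0,0,0]]]'; python3 go.py .53 -.4527 .0385
python3 - <<'E'
from h import *
im=snap('side','s6'); c=cv2.resize(im[100:300,180:340],(480,600),interpolation=cv2.INTER_CUBIC); cv2.imwrite('pics/s6c.png',c)
E
```

```text
time: 26.15
eef_pos: [0.6113, -0.261, 0.0112]
tcp_rot: [0.986, 0.165, 0.0, 0.0]
contact_force: [1.1, -0.2, 4.0]
opening: 0.377
finger_force: 51.5
now [ 0.6113 -0.261   0.0112] yang -71.0 t 26.1 open 0.377 q [-0.56  0.51  1.72 -0.    0.91  0.68]
tool shift mm (keep yaw) [-139.4  154.7  -26.7]
time: 26.82
eef_pos: [0.6103, -0.2603, 0.1446]
tcp_rot: [0.986, 0.165, -0.0, -0.0]
contact_force: [-0.7, 0.1, -1.1]
opening: 0.38
finger_force: 51.1
now [ 0.6103 -0.2603  0.1446] yang -71.0 t 26.8 open 0.380 q [-0.56  0.34  1.67  0.    1.13  0.68]
tool shift mm (keep yaw) [-138.5  155.8  106. ]
```

View pics/s6c.png

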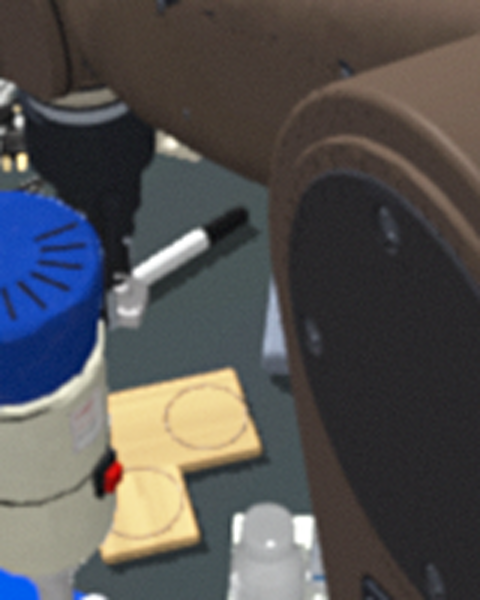

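The part is held clear of the stand. Carrying it to the pan.

```bash
python3 -m handwheel '[[[0,-0.016,0.018,0,0],[0,-0.0245,0.0275,0,0],[0,-0.0245,0.0275,0,0],[0,-0.0245,0.0275,0,0],[0,-0.0245,0.0275,0,0],[0,-0.0245,0.0275,0,0],[0,0,0,0.02,0],[0,0,0,0.03,0],[0,0,0,0.02,0],[0,0,0,0.01,0],[0,0,0,0,0],[0,0,0,0,0]]]'; python3 -m handwheel '[[[0,0,0,0,0],[0,0,0,0,0]]]'; python3 go.py .5295 -.4525 .038
```

```text
time: 27.87
eef_pos: [0.5299, -0.4518, 0.0634]
tcp_rot: [0.986, 0.165, -0.001, -0.002]
contact_force: [-0.1, -0.1, -0.4]
opening: 0.381
finger_force: 51.0
time: 28.03
eef_pos: [0.5317, -0.4536, 0.0675]
tcp_rot: [0.986, 0.166, 0.001, 0.001]
contact_force: [-0.1, -0.5, -1.5]
opening: 0.384
finger_force: 51.0
now [ 0.5317 -0.4536  0.0675] yang -70.9 t 28.0 open 0.384 q [-0.85  0.5   1.62 -0.    1.03  0.39]
tool shift mm (keep yaw) [-1.7 -1.9 29.5]
```

```bash
python3 -m handwheel '[[[0,-0.0015,-0.0015,0.012,0],[0,0,0,0.008,0],[0,0,0,0.004,0],[0,0,0,0.002,0],[0,0,0,0.001,0],[0,0,0,0,0],[0,0,0,0,0]]]'; python3 -m handwheel '[[[0,0,0,0.001,0],[0,0,0,0.001,0],[0,0,0,0,0]]]'; python3 go.py .5295 -.4525 .038
```

```text
time: 28.62
eef_pos: [0.5288, -0.4521, 0.0387]
tcp_rot: [0.986, 0.165, 0.0, 0.0]
contact_force: [0.4, 0.3, -0.4]
opening: 0.378
finger_force: 51.1
time: 28.87
eef_pos: [0.529, -0.4523, 0.0373]
tcp_rot: [0.986, 0.165, 0.0, 0.0]
contact_force: [-0.5, 0.3, 1.0]
opening: 0.383
finger_force: 51.2
now [ 0.529  -0.4523  0.0373] yang -71.0 t 28.9 open 0.383 q [-0.85  0.53  1.63 -0.    0.98  0.39]
tool shift mm (keep yaw) [ 0.4  0.4 -0.7]
```

```bash
python3 -m handwheel '[[[0,0,0,0.0005,0],[0.06,0,0,0,0],[0.06,0,0,0,0],[0.06,0,0,0,0],[0.06,0,0,-0.01,0],[0.0854,0,0,-0.03,0],[0.0854,0,0,-0.04,-2.9],[0.0854,0,0,-0.04,0],[0.0854,0,0,-0.04,0],[0.0854,0,0,0,0],[0.0854,0,0,0,0]]]';  python3 go.py .4465 -.1845 .2 -68
```

```text
time: 29.78
eef_pos: [0.5303, -0.4536, 0.2019]
tcp_rot: [0.982, 0.19, 0.002, 0.004]
contact_force: [-0.1, 0.2, -0.8]
opening: 0.999
finger_force: 0.0
now [ 0.5303 -0.4536  0.2019] yang -68.1 t 29.8 open 0.999 q [-0.85  0.35  1.55  0.    1.23  0.34]
tool shift mm (keep yaw) [  22.8 -280.9   -0.6]
spin deg -0.1 then shift mm [  23.1 -280.9    1.9]
```

```bash
python3 -m handwheel '[[[0.0854,0.0028,-0.0345,0,0],[0.0854,0.0028,-0.035,0,0],[0.0854,0.0028,-0.035,0,0],[0.0854,0.0028,-0.035,0,0],[0.0854,0.0028,-0.035,0,0],[0.0854,0.0028,-0.035,0,0],[0.0854,0.0028,-0.035,0,0],[0.0854,0.0028,-0.035,0,0],[0.0854,0,0,0.02,0],[0.0854,0,0,0.03,0],[0.0854,0,0,0.02,0],[0.0854,0,0,0,0]]]'; python3 -m handwheel '[[[0.0854,0,0,0,0],[0.0854,0,0,0,0]]]'; python3 go.py .4465 -.1845 .0447 -68
python3 - <<'E'
from h import *
im=snap('top','t7'); cv2.imwrite('pics/t7c.png',cv2.resize(im[135:315,170:350],(600,600),interpolation=cv2.INTER_CUBIC))
for n in('top','side'):
    print(n,[(x,atz(n,*x[:2],.047)) for x in pin(n,'part_mid')])
E
```

```text
time: 30.78
eef_pos: [0.441, -0.1813, 0.1199]
tcp_rot: [0.982, 0.19, -0.004, -0.004]
contact_force: [-1.5, -0.0, -1.2]
opening: 1.001
finger_force: 0.0
time: 30.95
eef_pos: [0.4453, -0.1845, 0.1265]
tcp_rot: [0.982, 0.19, 0.0, 0.0]
contact_force: [1.9, -0.7, 0.6]
opening: 1.0
finger_force: 0.0
now [ 0.4453 -0.1845  0.1265] yang -68.1 t 30.9 open 1.000 q [-0.6  -0.03  2.13  0.    1.04  0.58]
tool shift mm (keep yaw) [ 1.1  0.4 81.8]
spin deg -0.1 then shift mm [ 1.1  0.4 81.8]
top [((318.7, 217.2, 0.73), array([ 0.5307386, -0.4586259,  0.047    ]))]
side [((216.1, 196.6, 0.67), array([ 0.67360269, -0.34252791,  0.047     ]))]
```

View pics/t7c.png

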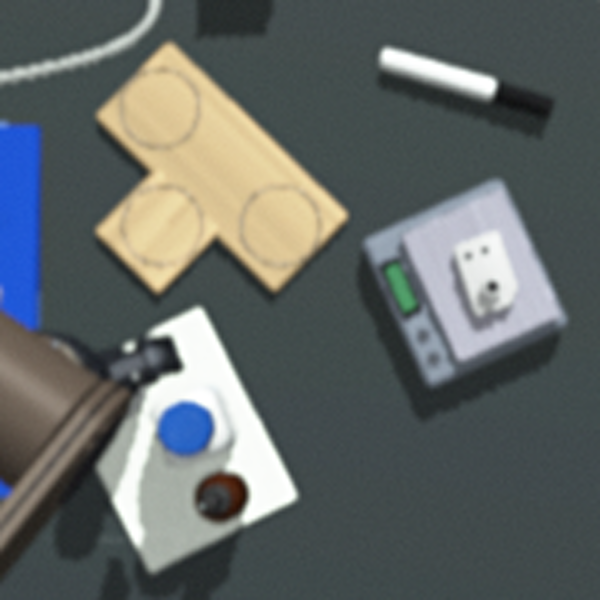

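The part lies flat at crop (485,273), and the pan's centre is at about (482,276), so it is centred. Now the bottles go back, white first.

```bash
python3 -m handwheel '[[[0.0854,0.001,0.0005,0.025,0],[0.0854,0,0,0.03,0],[0.0854,0,0,0.02,0],[0.0854,0,0,0.005,0],[0.0854,0,0,0,0],[0.0854,0,0,0,0]]]'; python3 go.py .4465 -.1845 .0445; python3 -m handwheel '[[[0,0,0,0,0],[0,0,0,0,0],[0,0,0,0,0],[0,0,0,0,0],[0,0,0,0,0],[0,0,0,0,0]]]' 50; python3 go.py .652 -.2125 .2;  python3 -m handwheel '[[[0,0,0,-0.01,0],[0,0,0,-0.02,0],[0,0,0,-0.03,0],[0,0,0,-0.035,0],[0,0,0,-0.035,0],[0,0,0,-0.02,0],[0,0,0,0,0],[0,0,0,0,0],[0,0,0,0,0]]]'; python3 go.py .652 -.2125 .2
```

```text
time: 31.6
eef_pos: [0.4471, -0.185, 0.0473]
tcp_rot: [0.982, 0.19, 0.001, 0.001]
contact_force: [-0.3, -0.5, 0.3]
opening: 0.999
finger_force: 0.0
now [ 0.4471 -0.185   0.0473] yang -68.1 t 31.6 open 0.999 q [-0.6   0.11  2.16  0.    0.87  0.59]
tool shift mm (keep yaw) [-0.4 -0.7  2.8]
time: 32.1
eef_pos: [0.4475, -0.1852, 0.0476]
tcp_rot: [0.982, 0.19, 0.001, 0.001]
contact_force: [1.1, -0.5, 6.1]
opening: 0.496
finger_force: 51.3
now [ 0.4475 -0.1852  0.0476] yang -68.1 t 32.1 open 0.496 q [-0.6   0.11  2.16  0.    0.87  0.59]
tool shift mm (keep yaw) [ 179.8  102.1 -151.8]
time: 32.85
eef_pos: [0.4451, -0.1836, 0.1943]
tcp_rot: [0.982, 0.19, -0.001, -0.001]
contact_force: [-0.4, 0.8, -1.6]
opening: 0.498
finger_force: 50.9
now [ 0.4451 -0.1836  0.1943] yang -68.1 t 32.9 open 0.498 q [-0.6  -0.11  2.07 -0.    1.18  0.59]
tool shift mm (keep yaw) [181.1 104.1  -6.4]
```

```bash
python3 -m handwheel '[[[0,0.022,0.0127,0,0],[0,0.034,0.0196,0,0],[0,0.034,0.0196,0,0],[0,0.034,0.0196,0,0],[0,0.034,0.0196,0,0],[0,0.023,0.0129,0,0],[0,0,0,0.025,0],[0,0,0,0.035,0],[0,0,0,0.035,0],[0,0,0,0.02,0],[0,0,0,0.01,0],[0,0,0,0,0]]]' && python3 -m handwheel '[[[0,0,0,0,0],[0,0,0,0,0],[0,0,0,0,0]]]';  python3 go.py .652 -.2125 .0535
```

```text
time: 33.85
eef_pos: [0.6493, -0.2115, 0.0645]
tcp_rot: [0.982, 0.19, -0.004, -0.003]
contact_force: [-1.0, -0.5, -1.2]
opening: 0.498
finger_force: 50.9
time: 34.1
eef_pos: [0.6544, -0.214, 0.0736]
tcp_rot: [0.982, 0.19, 0.002, 0.001]
contact_force: [-0.0, -0.2, -0.5]
opening: 0.499
finger_force: 50.9
now [ 0.6544 -0.214   0.0736] yang -68.1 t 34.1 open 0.499 q [-0.46  0.47  1.64 -0.    1.03  0.72]
tool shift mm (keep yaw) [-1.7 -2.3 20.1]
```

```bash
python3 -m handwheel '[[[0,-0.0015,-0.002,0.007,0],[0,0,0,0.006,0],[0,0,0,0.003,0],[0,0,0,0.001,0],[0,0,0,0,0],[0,0,0,0,0],[0,0,0,0,0]]]' ;  python3 go.py .652 -.2125 .0535
```

```text
time: 34.68
eef_pos: [0.6508, -0.212, 0.0539]
tcp_rot: [0.982, 0.19, 0.0, 0.0]
contact_force: [0.9, 0.0, -0.9]
opening: 0.499
finger_force: 50.9
now [ 0.6508 -0.212   0.0539] yang -68.1 t 34.7 open 0.499 q [-0.46  0.49  1.66 -0.    1.    0.73]
tool shift mm (keep yaw) [0.9 0.9 0.4]
```

```bash
python3 -m handwheel '[[[0,0.0008,0.0008,0.001,0],[0,0,0,0.001,0],[0,0,0,0,0],[0,0,0,0,0]]]' && python3 go.py .652 -.2125 .0535 && python3 -m handwheel '[[[0.0854,0,0,0,0],[0.0854,0,0,0,0],[0.0854,0,0,0,0],[0.0854,0,0,0,0],[0.0854,0,0,-0.02,0],[0.0854,0,0,-0.03,0],[0.0854,0,0,-0.035,0],[0.0854,0,0,-0.04,0],[0.0854,0,0,-0.025,0],[0.0854,0,0,0,0],[0.0854,0,0,0,0]]]'; python3 go.py .3735 -.2652 .2
```

```text
time: 35.02
eef_pos: [0.6518, -0.2122, 0.0537]
tcp_rot: [0.982, 0.19, -0.001, -0.001]
contact_force: [-3.8, 2.2, 6.4]
opening: 0.498
finger_force: 51.5
now [ 0.6518 -0.2122  0.0537] yang -68.1 t 35.0 open 0.498 q [-0.46  0.49  1.65  0.    1.    0.73]
tool shift mm (keep yaw) [0.1 0.4 0.2]
time: 35.93
eef_pos: [0.6531, -0.213, 0.205]
tcp_rot: [0.982, 0.19, 0.002, 0.002]
contact_force: [-1.5, -0.3, -0.7]
opening: 1.0
finger_force: 0.0
now [ 0.6531 -0.213   0.205 ] yang -68.1 t 35.9 open 1.000 q [-0.46  0.33  1.57 -0.    1.23  0.73]
tool shift mm (keep yaw) [-278.9  -56.     3.8]
```

Now the dropper.

```bash
python3 -m handwheel '[[[0.0854,-0.034,-0.007,0,0],[0.0854,-0.035,-0.007,0,0],[0.0854,-0.035,-0.007,0,0],[0.0854,-0.035,-0.007,0,0],[0.0854,-0.035,-0.007,0,0],[0.0854,-0.035,-0.007,0,0],[0.0854,-0.035,-0.007,0,0],[0.0854,-0.034,-0.007,0,0],[0.0854,0,0,0.025,0],[0.0854,0,0,0.03,0],[0.0854,0,0,0.02,0],[0.0854,0,0,0,0]]]'; python3 -m handwheel '[[[0.0854,0,0,0,0],[0.0854,0,0,0,0]]]'; python3 go.py .3735 -.2652 .0425 -68
```

```text
time: 36.93
eef_pos: [0.3693, -0.2607, 0.1205]
tcp_rot: [0.982, 0.19, -0.003, -0.006]
contact_force: [0.6, 1.1, -0.2]
opening: 0.997
finger_force: 0.0
time: 37.1
eef_pos: [0.3732, -0.2644, 0.1272]
tcp_rot: [0.982, 0.19, -0.0, -0.0]
contact_force: [-0.0, 0.2, 0.4]
opening: 1.0
finger_force: 0.0
now [ 0.3732 -0.2644  0.1272] yang -68.1 t 37.1 open 1.000 q [-0.84 -0.09  2.18  0.    1.05  0.35]
tool shift mm (keep yaw) [-0.1  0.9 84.7]
spin deg -0.1 then shift mm [-0.1  0.8 84.7]
```

```bash
python3 -m handwheel '[[[0.0854,0,0.0008,0.027,0],[0.0854,0,0,0.03,0],[0.0854,0,0,0.02,0],[0.0854,0,0,0.006,0],[0.0854,0,0,0,0],[0.0854,0,0,0,0]]]'; python3 -m handwheel '[[[0,0,0,0,0],[0,0,0,0,0],[0,0,0,0,0],[0,0,0,0,0],[0,0,0,0,0],[0,0,0,0,0],[0,0,0,0,0]]]' 40; python3 go.py .566 -.3025 .2;  python3 -m handwheel '[[[0,0,0,-0.01,0],[0,0,0,-0.02,0],[0,0,0,-0.03,0],[0,0,0,-0.035,0],[0,0,0,-0.035,0],[0,0,0,-0.02,0],[0,0,0,0,0],[0,0,0,0,0],[0,0,0,0,0]]]'; python3 go.py .566 -.3025 .2
```

```text
time: 37.6
eef_pos: [0.3744, -0.2659, 0.0454]
tcp_rot: [0.982, 0.19, 0.001, 0.001]
contact_force: [-0.3, -0.3, 0.5]
opening: 0.997
finger_force: 0.0
time: 38.18
eef_pos: [0.3739, -0.2656, 0.045]
tcp_rot: [0.982, 0.19, 0.0, 0.001]
contact_force: [-0.9, 0.2, 6.0]
opening: 0.375
finger_force: 39.5
now [ 0.3739 -0.2656  0.045 ] yang -68.1 t 38.2 open 0.375 q [-0.84  0.06  2.22 -0.    0.86  0.35]
tool shift mm (keep yaw) [ 164.5  106.2 -154.7]
time: 38.93
eef_pos: [0.3727, -0.2643, 0.1928]
tcp_rot: [0.982, 0.19, -0.001, -0.001]
contact_force: [-0.4, -0.0, -1.3]
opening: 0.378
finger_force: 39.9
now [ 0.3727 -0.2643  0.1928] yang -68.1 t 38.9 open 0.378 q [-0.84 -0.17  2.13 -0.    1.19  0.35]
tool shift mm (keep yaw) [165.1 107.6  -7.5]
```

```bash
python3 -m handwheel '[[[0,0.02,0.013,0,0],[0,0.032,0.0208,0,0],[0,0.032,0.0208,0,0],[0,0.032,0.0208,0,0],[0,0.03,0.0196,0,0],[0,0.018,0.0117,0,0],[0,0,0,0.025,0],[0,0,0,0.035,0],[0,0,0,0.035,0],[0,0,0,0.02,0],[0,0,0,0.01,0],[0,0,0,0,0]]]' && python3 -m handwheel '[[[0,0,0,0,0],[0,0,0,0,0],[0,0,0,0,0]]]';  python3 go.py .566 -.3025 .051
```

```text
time: 39.93
eef_pos: [0.5623, -0.3005, 0.0634]
tcp_rot: [0.982, 0.19, -0.003, -0.004]
contact_force: [-0.1, 0.2, -1.5]
opening: 0.379
finger_force: 39.9
time: 40.18
eef_pos: [0.5666, -0.3037, 0.0714]
tcp_rot: [0.982, 0.19, 0.001, 0.002]
contact_force: [0.1, 0.2, -0.6]
opening: 0.376
finger_force: 39.9
now [ 0.5666 -0.3037  0.0714] yang -68.1 t 40.2 open 0.376 q [-0.65  0.38  1.77  0.    0.99  0.54]
tool shift mm (keep yaw) [-0.2 -1.4 20.4]
```

```bash
python3 -m handwheel '[[[0,0,-0.0005,0.007,0],[0,0,0,0.006,0],[0,0,0,0.003,0],[0,0,0,0.0015,0],[0,0,0,0,0],[0,0,0,0,0],[0,0,0,0,0]]]' ;  python3 go.py .566 -.3025 .051
```

```text
time: 40.77
eef_pos: [0.5652, -0.3023, 0.0514]
tcp_rot: [0.982, 0.19, 0.0, 0.0]
contact_force: [-0.2, -0.3, -0.4]
opening: 0.376
finger_force: 39.9
now [ 0.5652 -0.3023  0.0514] yang -68.1 t 40.8 open 0.376 q [-0.65  0.41  1.77 -0.    0.96  0.54]
tool shift mm (keep yaw) [0.7 0.5 0.4]
```

```bash
python3 -m handwheel '[[[0,0.0005,0,0.001,0],[0,0,0,0.001,0],[0,0,0,0,0],[0,0,0,0,0]]]' && python3 go.py .566 -.3025 .051 && python3 -m handwheel '[[[0.0854,0,0,0,0],[0.0854,0,0,0,0],[0.0854,0,0,0,0],[0.0854,0,0,0,0],[0.0854,0,0,-0.02,0],[0.0854,0,0,-0.03,0],[0.0854,0,0,-0.035,0],[0.0854,0,0,-0.04,0],[0.0854,0,0,-0.025,0],[0.0854,0,0,0,0],[0.0854,0,0,0,0]]]'; python3 go.py .423 -.2447 .2
```

```text
time: 41.1
eef_pos: [0.5661, -0.3021, 0.0512]
tcp_rot: [0.982, 0.19, 0.0, -0.0]
contact_force: [-1.3, 2.5, 6.3]
opening: 0.378
finger_force: 40.7
now [ 0.5661 -0.3021  0.0512] yang -68.1 t 41.1 open 0.378 q [-0.65  0.41  1.77  0.    0.96  0.54]
tool shift mm (keep yaw) [-0.2  0.3  0.2]
time: 42.02
eef_pos: [0.5666, -0.3029, 0.202]
tcp_rot: [0.982, 0.19, 0.002, 0.002]
contact_force: [0.1, 0.7, -0.2]
opening: 0.999
finger_force: 0.0
now [ 0.5666 -0.3029  0.202 ] yang -68.1 t 42.0 open 0.999 q [-0.65  0.24  1.69 -0.    1.21  0.54]
tool shift mm (keep yaw) [-111.5 -107.6    1.3]
```

Last, the blue bottle.

```bash
python3 -m handwheel '[[[0.0854,-0.0275,-0.0265,0,0],[0.0854,-0.0275,-0.0265,0,0],[0.0854,-0.028,-0.027,0,0],[0.0854,-0.028,-0.027,0,0],[0.0854,0,0,0.025,0],[0.0854,0,0,0.03,0],[0.0854,0,0,0.02,0],[0.0854,0,0,0,0],[0.0854,0,0,0,0],[0.0854,0,0,0,0]]]'; python3 go.py .423 -.2447 .0475 -68
```

```text
time: 42.85
eef_pos: [0.4228, -0.2444, 0.1245]
tcp_rot: [0.982, 0.19, -0.0, -0.0]
contact_force: [0.9, 0.1, -0.4]
opening: 0.999
finger_force: 0.0
now [ 0.4228 -0.2444  0.1245] yang -68.1 t 42.9 open 0.999 q [-0.73 -0.01  2.11 -0.    1.04  0.46]
tool shift mm (keep yaw) [ 0.1  0.4 77. ]
spin deg -0.1 then shift mm [ 0.1  0.3 77. ]
```

```bash
python3 -m handwheel '[[[0.0854,0,0,0.025,0],[0.0854,0,0,0.03,0],[0.0854,0,0,0.018,0],[0.0854,0,0,0.004,0],[0.0854,0,0,0,0],[0.0854,0,0,0,0]]]'; python3 -m handwheel '[[[0,0,0,0,0],[0,0,0,0,0],[0,0,0,0,0],[0,0,0,0,0],[0,0,0,0,0],[0,0,0,0,0],[0,0,0,0,0]]]' 50; python3 go.py .5663 -.2163 .2;  python3 -m handwheel '[[[0,0,0,-0.01,0],[0,0,0,-0.02,0],[0,0,0,-0.03,0],[0,0,0,-0.035,0],[0,0,0,-0.035,0],[0,0,0,-0.02,0],[0,0,0,0,0],[0,0,0,0,0],[0,0,0,0,0]]]'; python3 go.py .5663 -.2163 .2
```

```text
time: 43.35
eef_pos: [0.4238, -0.2453, 0.0491]
tcp_rot: [0.982, 0.19, 0.001, 0.001]
contact_force: [0.2, -1.2, 0.2]
opening: 0.997
finger_force: 0.0
time: 43.93
eef_pos: [0.4237, -0.2455, 0.0491]
tcp_rot: [0.982, 0.19, 0.001, 0.002]
contact_force: [-1.5, -2.3, 5.5]
opening: 0.535
finger_force: 51.9
now [ 0.4237 -0.2455  0.0491] yang -68.1 t 43.9 open 0.535 q [-0.73  0.12  2.15 -0.    0.87  0.46]
tool shift mm (keep yaw) [ 143.3   26.7 -150.6]
time: 44.68
eef_pos: [0.4217, -0.2433, 0.1957]
tcp_rot: [0.982, 0.19, -0.001, -0.001]
contact_force: [-1.3, 1.2, -2.4]
opening: 0.537
finger_force: 51.1
now [ 0.4217 -0.2433  0.1957] yang -68.1 t 44.7 open 0.537 q [-0.73 -0.1   2.06  0.    1.19  0.46]
tool shift mm (keep yaw) [144.2  28.9  -4.6]
```

```bash
python3 -m handwheel '[[[0,0.022,0.0045,0,0],[0,0.034,0.0068,0,0],[0,0.034,0.0068,0,0],[0,0.034,0.0068,0,0],[0,0.0202,0.004,0,0],[0,0,0,0.025,0],[0,0,0,0.035,0],[0,0,0,0.035,0],[0,0,0,0.02,0],[0,0,0,0.005,0],[0,0,0,0,0],[0,0,0,0,0]]]' && python3 -m handwheel '[[[0,0,0,0,0],[0,0,0,0,0]]]';  python3 go.py .5663 -.2163 .055
```

```text
time: 45.68
eef_pos: [0.567, -0.2172, 0.0771]
tcp_rot: [0.982, 0.19, -0.0, -0.0]
contact_force: [0.7, -0.1, 0.2]
opening: 0.536
finger_force: 51.1
time: 45.85
eef_pos: [0.5685, -0.218, 0.0797]
tcp_rot: [0.982, 0.19, 0.001, 0.001]
contact_force: [-0.8, -0.4, -0.2]
opening: 0.537
finger_force: 51.1
now [ 0.5685 -0.218   0.0797] yang -68.1 t 45.9 open 0.537 q [-0.53  0.31  1.85  0.    0.98  0.66]
tool shift mm (keep yaw) [-1.5 -2.5 24.7]
```

```bash
python3 -m handwheel '[[[0,-0.0005,-0.0015,0.01,0],[0,0,0,0.007,0],[0,0,0,0.003,0],[0,0,0,0.0015,0],[0,0,0,0,0],[0,0,0,0,0],[0,0,0,0,0]]]' ;  python3 go.py .5663 -.2163 .055
```

```text
time: 46.43
eef_pos: [0.5664, -0.2162, 0.0561]
tcp_rot: [0.982, 0.19, 0.0, 0.0]
contact_force: [-0.1, -0.2, 0.3]
opening: 0.537
finger_force: 51.1
now [ 0.5664 -0.2162  0.0561] yang -68.1 t 46.4 open 0.537 q [-0.53  0.34  1.86 -0.    0.94  0.66]
tool shift mm (keep yaw) [-0.1  0.1  1.1]
```

```bash
python3 -m handwheel '[[[0,0,0,0.001,0],[0,0,0,0.001,0],[0,0,0,0,0],[0,0,0,0,0]]]' && python3 go.py .5663 -.2163 .055 && python3 -m handwheel '[[[0.0854,0,0,0,0],[0.0854,0,0,0,0],[0.0854,0,0,0,0],[0.0854,0,0,0,0],[0.0854,0,0,-0.02,0],[0.0854,0,0,-0.03,0],[0.0854,0,0,-0.035,0],[0.0854,0,0,-0.04,0],[0.0854,0,0,-0.025,0],[0.0854,-0.035,0,-0.02,0],[0.0854,-0.035,0,-0.02,0],[0.0854,-0.035,0,0,0]]]'; python3 -m handwheel '[[[0.0854,-0.04,0.01,0,0],[0.0854,-0.02,0.03,0,0],[0.0854,0,0.03,0,0],[0.0854,0,0.03,0,0],[0.0854,0,0,0,0],[0.0854,0,0,0,0]]]'
cat > e.py <<'E'
from d import *
np.set_printoptions(precision=4,suppress=True)
im=snap('top','t9'); viewer.read_camera('side')
cv2.imwrite('pics/t9c.png',cv2.resize(im[135:315,170:350],(600,600),interpolation=cv2.INTER_CUBIC))
for k,x,y in(('white_bottle_mid',.65,-.216),('dropper_mid',.564,-.301),('blue_cap_bottle_mid',.567,-.216)):
    for n in('top','side'): print(k,n,fit(n,k,x,y,.01,-1.1))
E
python3 e.py
```

```text
time: 46.77
eef_pos: [0.5665, -0.2163, 0.0551]
tcp_rot: [0.982, 0.19, 0.0, 0.0]
contact_force: [-2.1, 0.4, 5.3]
opening: 0.534
finger_force: 51.9
now [ 0.5665 -0.2163  0.0551] yang -68.1 t 46.8 open 0.534 q [-0.53  0.34  1.86 -0.    0.94  0.66]
tool shift mm (keep yaw) [-0.2 -0.1  0.1]
time: 47.77
eef_pos: [0.4698, -0.2567, 0.2491]
tcp_rot: [0.982, 0.191, 0.003, 0.004]
contact_force: [0.6, -0.4, 1.4]
opening: 0.999
finger_force: 0.0
time: 48.27
eef_pos: [0.4502, -0.3713, 0.2432]
tcp_rot: [0.982, 0.189, -0.0, -0.001]
contact_force: [-0.6, 0.2, -0.3]
opening: 1.002
finger_force: 0.0
white_bottle_mid top (0.66, array([ 0.6527, -0.2129]), np.float64(0.9429579377174377))
white_bottle_mid side None
dropper_mid top (0.49, array([ 0.5639, -0.3013]), np.float64(0.9286492466926575))
dropper_mid side (0.69, array([ 0.5624, -0.2981]), np.float64(0.9031137824058533))
blue_cap_bottle_mid top (0.67, array([ 0.5661, -0.2171, -1.1503]), np.float64(0.9051665663719177))
blue_cap_bottle_mid side (0.71, array([ 0.5611, -0.2156, -0.9267]), np.float64(0.7597021460533142))
```

View pics/t9c.png

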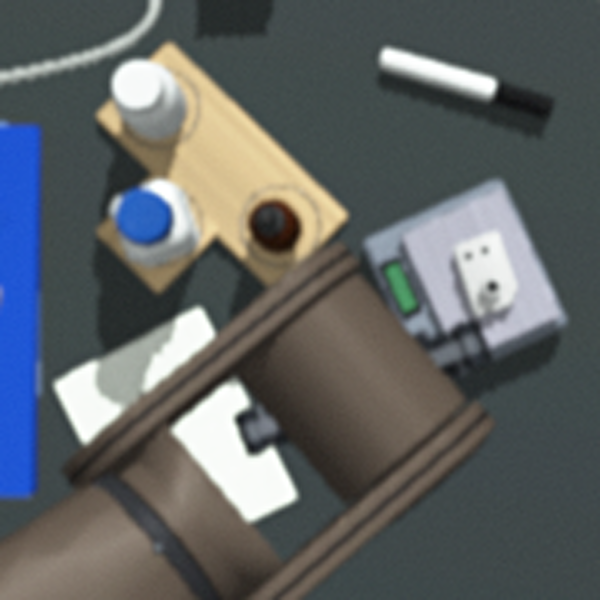

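All three bottles are upright on their places, within about 2.5 mm of the start fits. The part lies flat mid-pan, the pen hasn't moved, and the arm is clear. Handing in.

```bash
python3 -c "
from h import *
print(sign_off())"
```

```text
the job is handed in; nothing more can be done
None
```

The job is handed in after about 48 s of robot time: the part lies flat in the middle of the balance pan, the three bottles are back upright within about 2.5 mm of their starting places, and the timer and pen were left alone.

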